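# Change the nozzle of a hot-air board preheater and lay out the tools

## Robot

A 6-joint arm with a two-finger parallel gripper is mounted at the origin on a cart in front of the work surface, level with it; the furniture and walls round the work are solid. World frame = base frame: x ahead of the robot, y to its left, z up, the work surface at z = 0. Lengths are in m, angles in rad, forces in N, time in s.
With the tool pointing down it reaches from about 0.375 to 0.9 m from the base axis. Payload 3.1 kg.
Tool frame: the origin (TCP) lies between the finger pads; the fingertips stand 22 mm ahead of it and the grasp point (between the pads) lies 3 mm ahead of it; z points along the fingers, y is the line along which they close (so a half turn about z gives the same grasp; the last joint's range is limited). The gripper opens to 87 mm and grips with 3 to 60 N. Pads are 19 mm wide; open, the fingers measure 117 mm over their backs; the gripper's body (75 mm by 190 mm) begins 51 mm behind the grasp point.
Start: joints at [-1.431, 0.527, 1.433, -0, 1.181, -0.178], TCP at [0.195, -0.594, 0.245] pointing down, gripper open.
Joint ranges: [-3.08, 3.08], [-0.75, 2.2], [0.22, 2.44], [-1.43, 4.57], [0, 2.65], [-2.85, 2.85]. Speed limits (rad/s): [2.79, 2.79, 3.14, 3.14, 3.14, 3.14].

## Interface

Orientations are given as a unit quaternion [x, y, z, w].
In Python, from rig import robot gives the robot as it stands.
- The arm moves only by the tool move_arm, never from a script. Its argument "series" is text: rows parted by semicolons, each of 6 numbers parted by spaces: the shift along the tool's x, y, z in mm, then the turn, a rotation vector about the tool's x, y, z in degrees. In form: dx dy dz ax ay az; .... A call has 1 to 8 rows; each row is the pose to reach, as a shift and turn from the pose commanded when the call began, along the tool's axes at that moment; what a row does not reach only later rows make up. A row lasts 1/12 s, in which the tool goes at most 41.7 mm and 7.16 degrees, less where a joint would pass 70% of its speed; a pose out of reach is approached as far as the arm can. A call with a gripper value outside its range is refused whole. "jaw" is the opening, from 0 (shut) to 1 (fully open), set as the call begins (left out, the last holds). The fingers move at their own pace and stop on an object; "newtons" is the grip in N (left out, the last holds). Time passes only in rows, so rows that repeat a pose let the fingers close. It gives the time, the measured TCP pose, the force, the opening and the grip force at its end, in the units of the state.
- robot.get_obs(): the state, without advancing time (a new reading comes with each control period).
- robot.camera(name): name is "scene" or "top"; returns a dict with "img" (400x640x3 uint8, red, green, blue), "mtx" (3x3 intrinsics, pixels), "distortion" ([k1, k2, p1, p2, k3] as OpenCV has them; the pictures are not rectified), "world_to_cam" (4x4, takes a point from world to camera coordinates). Camera axes: x right, y down, z forward; pixel columns grow to the right and rows downward; lengths in m; the calibration is good to about 2 mm. A picture is of the moment at which its call begins. There is no depth.
- robot.hand_in(): hands the job in; it is judged then, once.
Trained networks look in a picture, given as the dict that the camera call returned (one of the last four; its "shot" number tells which), for a name from the list of things; names that differ only in an ending like _2 or _b are one class to them, and where a whole thing is asked for, a point or a joint stands for the part that bears it (a point fixed in the world has none). Each returns a list of dicts, best first, with "p" (0 to 1); they miss things now and then, are a little off and sometimes report something else, mostly with a low value. They report only what shows in the picture. A call takes as long as a camera call. They do not tell look-alikes from the thing itself.
- robot.search_frame(picture, thing): "xyz" ([x, y, z] in m, in world coordinates, good to about 4 mm: the middle of the surface that is visible of it).
- robot.tip_of(picture, thing): "xyz" ([x, y, z] in m, in world coordinates, good to about 4 mm: a listed point, or the origin of a listed thing).
The state is a dict: "time": time; "q": joint angles; "joint_velocities": joint speeds; "joint_torque": joint torques, N m; "position": TCP position; "tool_rot": TCP orientation; "ft_force": force on the tool from outside, world axes, zero at the start; "moment": the same for the moment, N m; "grip_width": finger opening in m; "grip_force": force on a finger pad.
Only numpy, scipy, OpenCV 4.12 (cv2) and the standard library are available. Lean on these libraries where they do the work, as an engineer would, in place of code of your own. Each camera call takes 0.05 s, during which the arm holds its last target. There are 200 camera calls.

## Task

Change the preheater over for the next board: turn its selector to off (the open ring); then pull the cone nozzle off the outlet and park it fully down on a free stub of the nozzle rack, push the slot nozzle from the rack fully home on the outlet, and only then turn the selector to the mark with two pips. Also lay whichever of the small screwdriver, the two pairs of tweezers and the pen-like inspection probe lie on the bench flat on the black tool tray, at any point in the job: each wholly and directly on the tray, square with it, tip pointing away from the robot. Leave the tube nozzle on the rack and do not disturb the circuit board or the white puck.

Things in the scene. Friction and masses are not known exactly. Their poses are not given: they have to be found in the camera images.
- preheater: Grey bench unit, fixed, 160 mm deep (x) x 240 mm wide (y) x 70 mm high; origin at the centre of its underside, front to -x. The front of its left half (y > 0) is a dark control panel that slopes down to the robot at 15 degrees, 46 mm high at its front edge (x -80 mm), with the selector on it; the right half is a flat top, 70 mm high, with the outlet (x +12, y -62 mm).
- selector (a joint): Angle of the selector knob, rad, growing clockwise as seen from above. Four sprung detents: 0 = off (white open ring at the far left), 0.62 = one pip, 1.24 = two pips, 1.86 = three pips (far right); stops just beyond both ends. It snaps into the nearest detent when let go within about 0.2 rad of it; turning over the hump between two detents takes about 0.1 N m.
- selector_grip (a point): On the knob's axis, half way up its grip bar. Black knob: a disc 42 mm across, 7 mm high, on it a bar 42 mm long, 14 mm thick, 26 mm high (13 mm above, 12 mm below this point), white line at its pointer end. Site z: the knob's axis, normal to the panel (leans 15 degrees to the robot); x: along the bar to the pointer, turning with it. Grip the bar across its 14 mm (y).
- outlet (a point): Centre of the top face of the round steel outlet flange (62 mm across) on the preheater, 76 mm above the bench, z up. From it the spigot rises 22 mm: 24 mm in diameter, its top 4 mm chamfered to 20 mm.
- nozzle_cone: Steel push-on nozzle, 66 mm high, 0.09 kg; origin at the centre of its underside, z up. Below, a round collar 36 mm across and 30 mm high (grip it there from above), bored 27 mm, 30 mm deep; above, a cone with a round mouth 11 mm across. It slides over the 24 mm spigot or a stub without force (1.5 mm clearance), home when its rim rests on the flange or rack plate. Starts on the outlet.
- nozzle_slot: Steel push-on nozzle, 66 mm high, 0.09 kg; origin at the centre of its underside, z up. Below, a round collar 36 mm across and 30 mm high (grip it there from above), bored 27 mm, 30 mm deep; above, a neck and a flat, wide slot mouth 34 x 11 mm. It slides over the 24 mm spigot or a stub without force (1.5 mm clearance), home when its rim rests on the flange or rack plate. Starts on an end stub.
- nozzle_tube: Steel push-on nozzle, 66 mm high, 0.09 kg; origin at the centre of its underside, z up. Below, a round collar 36 mm across and 30 mm high (grip it there from above), bored 27 mm, 30 mm deep; above, a straight round tube 23 mm across. It slides over the 24 mm spigot or a stub without force (1.5 mm clearance), home when its rim rests on the flange or rack plate. Starts on the other end stub.
- nozzle_rack: Aluminium plate, fixed, 165 mm (x) x 60 mm (y), on four feet, its top 16 mm above the bench, with three upright stubs in a row along its x, 55 mm apart; origin at the centre of its underside. The middle stub is free at the start.
- stub_1 (a point): Foot of rack stub 1 (local x -55 mm): centre, level with the plate's top, 16 mm above the bench, z up. The stub is 24 mm in diameter and 18 mm high, its top 4 mm chamfered.
- stub_2 (a point): Foot of rack stub 2 (local x 0 mm): centre, level with the plate's top, 16 mm above the bench, z up. The stub is 24 mm in diameter and 18 mm high, its top 4 mm chamfered.
- stub_3 (a point): Foot of rack stub 3 (local x 55 mm): centre, level with the plate's top, 16 mm above the bench, z up. The stub is 24 mm in diameter and 18 mm high, its top 4 mm chamfered.
- tool_tray: Flat black closed tray, fixed, 192 x 192 mm top, 20 mm high; origin at the centre of its underside, its x axis points away from the robot.
- screwdriver: Origin at the underside of its middle; its long axis is its y axis and the tip points to -y. Blue screwdriver, 174 mm long: handle 18 mm wide, 20 mm high from y +16 to +87 mm (grip it at y +45, its balance point), shaft 4 mm thick to the tip at -y, 10 mm above what it lies on. 0.06 kg. Lies loose on the bench; may be absent.
- steel_tweezers: Origin at the underside of its middle; its long axis is its y axis and the tip points to -y. Steel tweezers lying on their side, 121 mm long, 13 mm wide, 11 mm high (y -53 to +58 mm). 0.022 kg. Lies loose on the bench; may be absent.
- black_tweezers: Origin at the underside of its middle; its long axis is its y axis and the tip points to -y. Black tweezers lying on their side, 121 mm long, 13 mm wide, 11 mm high (y -53 to +58 mm). 0.022 kg. Lies loose on the bench; may be absent.
- probe: Origin at the underside of its middle; its long axis is its y axis and the tip points to -y. Blue inspection probe, 111 mm long, 12 mm wide, 14 mm high (y -52 to +58 mm). 0.03 kg. Lies loose on the bench; may be absent.
- screwdriver_tip (a point): The tip end of the screwdriver.
- steel_tweezers_tip (a point): The tip end of the steel tweezers.
- black_tweezers_tip (a point): The tip end of the black tweezers.
- probe_tip (a point): The tip end of the probe.
- circuit_board: Small green circuit board, 50 x 70 x 14 mm, a bystander: leave it alone.
- puck: White oblong sensor puck, 34 x 62 x 14 mm, a bystander: leave it alone.
There are look-alikes about, which are no part of the job. What is shaped like the nozzle_cone but purple is not meant.

How it is judged:
By the outcome, as a careful person would: the job done as asked, in the order asked, and still so for the second after the job is handed in, with the robot touching nothing.
Of screwdriver, steel_tweezers, black_tweezers, probe only 2 to 4 are there at a start; the rules pass over those that are not, and their reading is None.
At some moment in a run one of screwdriver, steel_tweezers, black_tweezers, probe may be knocked a few centimetres aside while the robot is not near it.
It also fails if it takes over 210 s, if anything falls off the work surface, if the arm or the gripper's body presses on something with over 40 N, if the wrist force passes 120 N, or if a joint passes its speed limit or range.

## Working session

There is one attempt and no reset: what is moved stays moved. The work goes in short steps, Python scripts to look and compute and a tool call to move; the robot and the scene stay as the last step left them, time stands still between calls to the robot, and variables do not carry over. Pictures are saved under pics/ and viewed, at most 14 in all, crops included, and the job is handed in when it is done.

Besides the shell and the picture viewer there is one more tool, called after "Emit:" as name(argument=value, ...) on one line, values as JSON. move_arm: Moves the arm, as the interface text tells. Its arguments: {"type":"object","properties":{"series":{"type":"string"},"jaw":{"type":"number"},"newtons":{"type":"number"}},"required":["series"]}

```bash
ls; mkdir -p pics; python3 - <<'E'
from rig import robot
import cv2
o=robot.get_obs(); print(o['time'],o['position'],o['tool_rot'],o['grip_width'])
for n in ['scene','top']:
    c=robot.camera(n); cv2.imwrite(f'pics/{n}0.png',c['img'][:,:,::-1]); print(n,c['mtx'].tolist(),c['distortion'],c['world_to_cam'].tolist())
    for t in ['preheater','selector_grip','outlet','nozzle_cone','nozzle_slot','nozzle_tube','stub_1','stub_2','stub_3','tool_tray','screwdriver','steel_tweezers','black_tweezers','probe','screwdriver_tip','steel_tweezers_tip','black_tweezers_tip','probe_tip','nozzle_rack']:
        r=robot.tip_of(c,t); print(t,[(round(d['p'],2),[round(float(v),3) for v in d['xyz']]) for d in r[:4]])
E
```

```text
pics
0.0 [ 0.19523215 -0.59301213  0.24356076] [ 9.87402818e-01  1.58222942e-01  2.97984729e-05 -1.08367407e-03] 0.08694157853511586
scene [[379.4171240946898, 0.0, 319.2758627675554], [0.0, 379.4171240946898, 200.36978678361567], [0.0, 0.0, 1.0]] [-0.01499814  0.          0.          0.          0.        ] [[-0.5739857415959958, -0.8188642552304595, -0.001303821444662148, 0.2302081149896526], [-0.3293628948803097, 0.23232523448997447, -0.9151748843227947, 0.23390939870124206], [0.7497069106794714, -0.5248679042626279, -0.4030548736269046, 0.7523880099358404], [0.0, 0.0, 0.0, 1.0]]
preheater [(0.59, [0.617, 0.028, 0.002])]
selector_grip [(0.73, [0.579, 0.087, 0.078])]
outlet [(0.64, [0.629, -0.036, 0.078]), (0.44, [0.455, 0.367, 0.017])]
nozzle_cone [(0.48, [0.629, -0.036, 0.074]), (0.48, [0.577, -0.146, -0.002])]
nozzle_slot [(0.88, [0.459, 0.363, 0.014])]
nozzle_tube [(0.54, [0.57, 0.354, 0.015])]
stub_1 [(0.96, [0.457, 0.365, 0.016]), (0.6, [0.513, 0.354, 0.016]), (0.6, [0.613, -0.228, 0.006])]
stub_2 [(0.96, [0.457, 0.365, 0.016]), (0.6, [0.513, 0.354, 0.016]), (0.6, [0.613, -0.
[... 1417 characters left out ...]
6, 0.085, 0.079])]
nozzle_tube [(0.41, [0.567, 0.351, 0.013])]
stub_1 [(0.91, [0.511, 0.356, 0.017]), (0.75, [0.569, 0.357, 0.016])]
stub_2 [(0.91, [0.511, 0.356, 0.017]), (0.75, [0.569, 0.357, 0.016])]
stub_3 [(0.91, [0.511, 0.356, 0.017]), (0.75, [0.569, 0.357, 0.016])]
tool_tray [(0.6, [0.409, -0.309, -0.0])]
screwdriver []
steel_tweezers [(0.56, [0.604, -0.286, 0.003])]
black_tweezers [(0.6, [0.577, 0.085, 0.076]), (0.59, [0.434, 0.169, -0.002])]
probe [(0.43, [0.557, 0.237, 0.001]), (0.26, [0.411, -0.31, -0.001])]
screwdriver_tip []
steel_tweezers_tip []
black_tweezers_tip [(0.3, [0.457, 0.362, 0.017])]
probe_tip [(0.69, [0.613, 0.242, 0.011])]
nozzle_rack [(0.71, [0.517, 0.355, -0.0])]
```

View pics/top0.png

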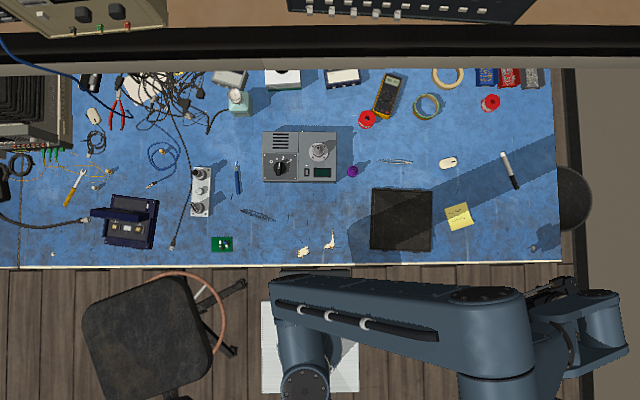

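View pics/scene0.png

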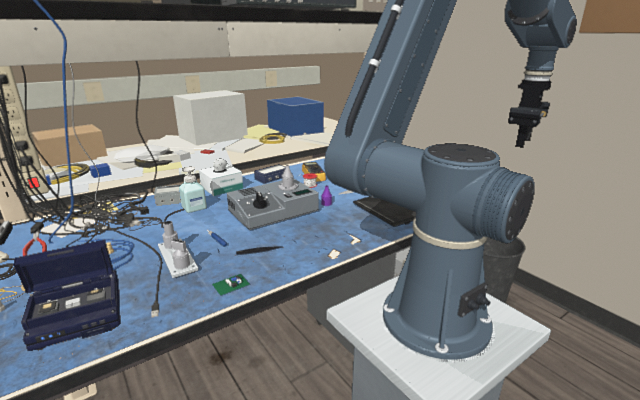

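The top view shows the probe at about (238,177), the black tweezers at (257,214) and the steel tweezers at (395,161). The rack is at (200,190), the preheater at (300,157) and the tray at (401,219). I see no blue screwdriver. Next I'll zoom in.

```bash
cat > h.py <<'E'
import numpy as np,cv2
from rig import robot
from scipy.spatial.transform import Rotation as R
def back(c,uv,z):
    uv=np.array(uv,float).reshape(-1,1,2)
    n=cv2.undistortPoints(uv,c['mtx'],np.array(c['distortion'])).reshape(-1,2)
    T=np.array(c['world_to_cam']);Rm=T[:3,:3];o=-Rm.T@T[:3,3]
    d=np.c_[n,np.ones(len(n))]@Rm
    return o+d*((z-o[2])/d[:,2])[:,None]
def proj(c,p):
    T=np.array(c['world_to_cam']);p=np.array(p,float).reshape(-1,3)
    return cv2.projectPoints(p,cv2.Rodrigues(T[:3,:3])[0],T[:3,3],c['mtx'],np.array(c['distortion']))[0].reshape(-1,2)
def crop(c,u0,v0,u1,v1,s,name):
    cv2.imwrite('pics/'+name,cv2.resize(c['img'][v0:v1,u0:u1,::-1],None,fx=s,fy=s,interpolation=cv2.INTER_CUBIC))
def axis(c,box,cond,z):
    """PCA on mask within box -> centroid, ends, world at height z"""
    u0,v0,u1,v1=box;im=c['img'][v0:v1,u0:u1].astype(int)
    m=cond(im[...,0],im[...,1],im[...,2]).astype(np.uint8)
    n,l,s,_=cv2.connectedComponentsWithStats(m);k=1+np.argmax(s[1:,4]);ys,xs=np.where(l==k)
    P=back(c,np.c_[xs+u0,ys+v0],z)[:,:2];mu=P.mean(0);w,V=np.linalg.eigh(np.cov((P-mu).T));a=V[:,1]
    t=(P-mu)@a
    return len(P),mu,a,t.min(),t.max(),np.sqrt(w)
def delta(pos,rot=None):
    """tool-frame shift mm and rotvec deg from the measured pose to the target"""
    o=robot.get_obs();r=R.from_quat(o['tool_rot'])
    d=r.inv().apply(np.array(pos)-o['position'])*1e3
    v=np.zeros(3) if rot is None else (r.inv()*rot).as_rotvec(degrees=True)
    return np.round(d,1),np.round(v,1)
def down(yaw): # tool z down, tool y (closing) at world angle yaw
    y=np.array([np.cos(yaw),np.sin(yaw),0]);z=np.array([0,0,-1.]);return R.from_matrix(np.c_[np.cross(y,z),y,z])
E
python3 - <<'E'
from h import *
c=robot.camera('top'); crop(c,180,125,445,255,3,'topcrop.png')
E
```

```text
(no output)
```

View pics/topcrop.png

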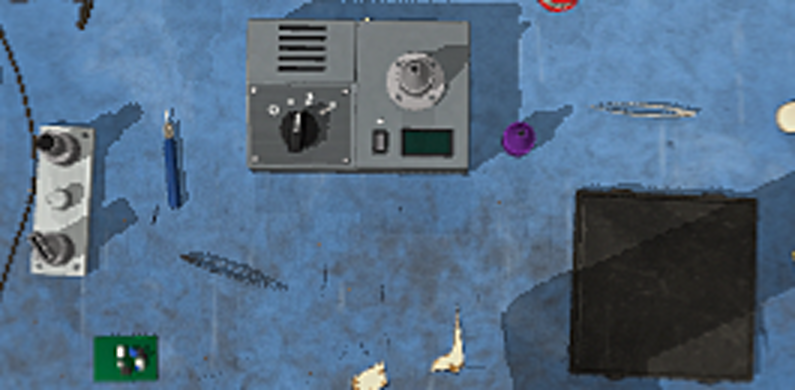

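```bash
python3 - <<'E'
from h import *
c=robot.camera('top')
im=c['img'][:,:,::-1]
f=lambda u0,v0,u1,v1:cv2.resize(im[v0:v1,u0:u1],(400,300),interpolation=cv2.INTER_CUBIC)
cv2.imwrite('pics/zoom.png',np.vstack([np.hstack([f(262,148,302,178),f(372,146,420,182)]),np.hstack([f(234,199,282,235),f(214,154,262,190)])]))
g=lambda pts,z:[np.round(p,4).tolist() for p in back(c,np.array(pts)/3+[180-1/3,125-1/3],z)]
print('pre back',g([[248,19],[468,20],[468,168]],.07)); print('tray',g([[576,190],[757,199],[753,380],[569,373]],.02))
print('rack',g([[43,125],[93,128],[82,275],[31,272]],.016)); print('stub2top',g([[63,193]],.034))
print('outlet flange',g([[416,80]],.076))
for t in ['steel_tweezers','black_tweezers','probe','selector_grip']:
    print(t,[(round(d['p'],2),np.round(d['xyz'],3).tolist()) for d in robot.search_frame(c,t)[:3]])
print(proj(c,[[.576,.085,.078]]))
E
```

```text
pre back [[0.7017, 0.1414, 0.07], [0.697, -0.0944, 0.07], [0.5374, -0.0916, 0.07]]
tray [[0.517, -0.2119, 0.02], [0.504, -0.412, 0.02], [0.3057, -0.4006, 0.02], [0.3168, -0.1994, 0.02]]
rack [[0.5991, 0.3789, 0.016], [0.5948, 0.3229, 0.016], [0.4316, 0.3338, 0.016], [0.4357, 0.3904, 0.016]]
stub2top [[0.5209, 0.35, 0.034]]
outlet flange [[0.6315, -0.0378, 0.076]]
steel_tweezers [(0.41, [0.599, -0.314, 0.013])]
black_tweezers [(0.74, [0.548, 0.237, 0.016]), (0.26, [0.611, 0.031, 0.067])]
probe [(0.56, [0.548, 0.236, 0.013])]
selector_grip [(0.6, [0.578, 0.081, 0.071])]
[[279.80758053 169.10594766]]
```

View pics/zoom.png

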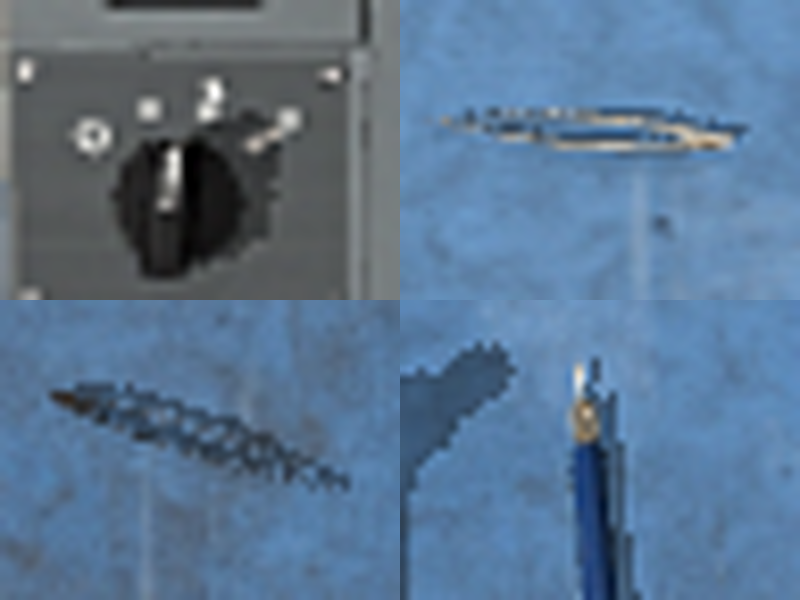

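The zooms show the knob pointer at about (175,147), aiming between one and two pips, with the off ring at (92,135). The tip ends are: steel tweezers left (445,120), black tweezers left (55,395), probe up (580,370). Now moving to hover over the knob.

```bash
cat >> h.py <<'E'
YP=-1.0
def knob(psi,h,site=(.577,.086,.077)): # psi: pointer deg ccw rel. to preheater x ; h above site mm
    b=R.from_euler('z',YP,degrees=True)*R.from_euler('y',-15,degrees=True)
    return np.array(site)+b.apply([0,0,h/1e3]), b*R.from_euler('z',psi,degrees=True)*down(-np.pi/2)
E
python3 - <<'E'
from h import *
p,r=knob(-9,70); print(p,delta(p+[0,0,.03],r)); 
E
```

```text
[0.55888543 0.08631619 0.14461481] (array([ 557.9, -532.3,   69.9]), array([-1.3, 15.1, 28. ]))
```

Emit:
move_arm(series="240 -229 0 0 0 28;240 -229 0 0 0 28;240 -229 0 0 0 28;240 -229 0 0 0 28;240 -229 0 0 0 28;240 -229 0 0 0 28;240 -229 0 0 0 28;240 -229 0 0 0 28", jaw=0.6, newtons=40)

```text
time: 2.97
position: [0.3523, -0.2993, 0.2448]
tool_rot: [0.996, -0.086, 0.0, 0.0]
ft_force: [0.9, -0.1, -0.4]
grip_width: 0.0531
grip_force: 0.0
```

```bash
python3 - <<'E'
from h import *
p,r=knob(-9,70); print(robot.get_obs()['position'],delta(p+[0,0,.03],r)); 
E
```

```text
[ 0.35232126 -0.29925124  0.24482364] (array([ 137.7, -415.2,   70.2]), array([ 2.3, 14.8,  0.2]))
```

Emit:
move_arm(series="100 -300 0 0 0 0;100 -300 0 0 0 0;100 -300 0 0 0 0;100 -300 0 0 0 0;100 -300 0 0 0 0;100 -300 0 0 0 0;100 -300 0 0 0 0;100 -300 0 0 0 0")

```text
time: 3.63
position: [0.5028, -0.019, 0.2449]
tool_rot: [0.996, -0.084, 0.001, -0.0]
ft_force: [-0.3, -0.4, -0.2]
grip_width: 0.0519
grip_force: 0.0
```

Emit:
move_arm(series="38 -115 70 2 15 0;38 -115 70 2 15 0;38 -115 70 2 15 0;38 -115 70 2 15 0;38 -115 70 2 15 0;38 -115 70 2 15 0")

```text
time: 4.13
position: [0.5582, 0.0853, 0.1739]
tool_rot: [0.988, -0.083, 0.131, -0.006]
ft_force: [0.6, -1.0, 0.4]
grip_width: 0.0524
grip_force: 0.0
```

```bash
python3 - <<'E'
from h import *
p,r=knob(-9,13); print(robot.get_obs()['position'],delta(p,r)); 
c=robot.camera('scene');u=proj(c,[[.577,.086,.08]])[0].astype(int);print(u)
crop(c,u[0]-75,u[1]-65,u[0]+75,u[1]+40,5,'k1.png')
E
```

```text
[0.55820363 0.08532348 0.17393762] (array([-7.2, -0.4, 85.5]), array([ 0.3, -0.1,  0.4]))
[260 197]
```

View pics/k1.png

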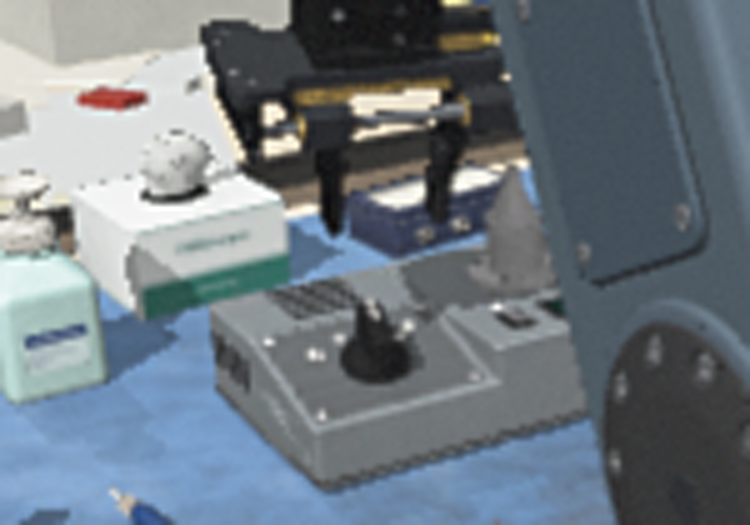

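The fingers hover over the knob (380,345), with the cone on the outlet (515,235). Descending along the knob's axis.

Emit:
move_arm(series="-7 0 25 0 0 0;-7 0 50 0 0 0;-7 0 70 0 0 0;-7 0 80 0 0 0;-7 0 85 0 0 0;-7 0 85 0 0 0")

```text
time: 4.68
position: [0.5741, 0.0836, 0.0906]
tool_rot: [0.988, -0.085, 0.131, -0.006]
ft_force: [0.3, 0.5, -0.4]
grip_width: 0.052
grip_force: 0.0
```

Emit:
move_arm(series="0 0 0 0 0 0;0 0 0 0 0 0;0 0 0 0 0 0;0 0 0 0 0 0;0 0 0 0 0 0;0 0 0 0 0 0", jaw=0, newtons=40)

```text
time: 5.18
position: [0.5744, 0.0852, 0.0914]
tool_rot: [0.988, -0.085, 0.132, -0.007]
ft_force: [3.0, 18.7, 3.7]
grip_width: 0.02
grip_force: 9.8
```

```bash
python3 - <<'E'
from h import *
o=robot.get_obs();print(o['position'],o['ft_force'],o['moment'],o['grip_width'])
p,r=knob(53.3,13);print(delta(p,r))
E
```

```text
[0.57438913 0.08520179 0.09136489] [ 2.99805075 18.74880225  3.68622826] [ 3.36862035 -0.12662476  0.8262444 ] 0.020021266002085463
(array([-1.3, -0.7,  1.5]), array([  0.4,  -0.1, -62.1]))
```

Emit:
move_arm(series="0 -2 0 0 0 0;0 -3 0 0 0 0;0 -3 0 0 0 0;0 -3 0 0 0 0;0 -3 0 0 0 0;0 -3 0 0 0 0")

```text
time: 5.68
position: [0.5752, 0.0884, 0.0916]
tool_rot: [0.987, -0.085, 0.133, -0.007]
ft_force: [0.9, 7.1, 4.3]
grip_width: 0.0138
grip_force: 39.7
```

```bash
python3 - <<'E'
from h import *
o=robot.get_obs();print(o['position'],o['ft_force'],o['moment'],o['grip_width'],o['grip_force'])
E
```

```text
[0.57524049 0.08842745 0.09156401] [0.87515403 7.10160018 4.33156098] [ 1.21270161 -0.14894925  0.18646917] 0.013849904026237527 39.65174853801727
```

Emit:
move_arm(series="0 0 0 0 0 -7;0 0 0 0 0 -14;0 0 0 0 0 -21;0 0 0 0 0 -28;0 0 0 0 0 -35;0 0 0 0 0 -42;0 0 0 0 0 -49;0 0 0 0 0 -56")

```text
time: 6.35
position: [0.5745, 0.0904, 0.0913]
tool_rot: [0.911, 0.391, 0.12, 0.055]
ft_force: [-0.3, 17.0, 4.1]
grip_width: 0.0139
grip_force: 39.9
```

Emit:
move_arm(series="0 0 0 0 0 -4;0 0 0 0 0 -6;0 0 0 0 0 -6;0 0 0 0 0 -6")

```text
time: 6.68
position: [0.5743, 0.0906, 0.0913]
tool_rot: [0.89, 0.436, 0.117, 0.061]
ft_force: [-0.3, 15.7, 4.0]
grip_width: 0.0137
grip_force: 40.0
```

```bash
python3 - <<'E'
from h import *
o=robot.get_obs();print(o['position'],o['ft_force'],o['moment'],o['grip_width'],o['grip_force'])
p,r=knob(53.3,13);print(delta(p,r))
E
```

```text
[0.57425964 0.09055722 0.09126487] [-0.33448859 15.66139678  4.02916314] [ 2.8564166  -0.15365758  0.7709784 ] 0.013701613179304517 39.95214521884918
(array([-4.2,  1.9,  1.5]), array([ 0.2, -0. , -0.1]))
```

Emit:
move_arm(series="0 0 0 0 0 0;0 0 0 0 0 0;0 0 0 0 0 0;0 0 -25 0 0 0;0 0 -65 0 0 0;0 0 -100 0 0 0;0 0 -110 0 0 0;0 0 -110 0 0 0", jaw=0.7)

```text
time: 7.35
position: [0.5467, 0.0881, 0.2]
tool_rot: [0.89, 0.436, 0.118, 0.064]
ft_force: [0.2, -0.6, 0.2]
grip_width: 0.057
grip_force: 0.0
```

```bash
python3 - <<'E'
from h import *
p=np.array([.630,-.037,.20]);r=down(-np.pi/2)
print(delta(p,r),robot.get_obs()['position'])
c=robot.camera('scene');crop(c,190,125,350,245,5,'k2.png')
for n in ['scene','top']:
    c=robot.camera(n)
    for t in ['outlet','nozzle_cone','selector_grip','nozzle_slot','nozzle_tube','stub_2']:print(n,t,[(round(d['p'],2),np.round(d['xyz'],3).tolist()) for d in robot.tip_of(c,t)[:3]])
E
```

```text
(array([-49.6, 139.9,  23.5]), array([  7.6, -14.1,  51.9])) [0.5467012  0.08811383 0.199972  ]
scene outlet [(0.58, [0.511, 0.354, 0.001]), (0.57, [0.625, -0.033, 0.078])]
scene nozzle_cone [(0.62, [0.629, -0.039, 0.072])]
scene selector_grip [(0.74, [0.581, 0.09, 0.078])]
scene nozzle_slot [(0.63, [0.458, 0.361, 0.011])]
scene nozzle_tube [(0.71, [0.571, 0.354, 0.011])]
scene stub_2 [(0.9, [0.455, 0.365, 0.017]), (0.87, [0.512, 0.352, 0.02]), (0.84, [0.572, 0.353, 0.018])]
top outlet [(0.76, [0.63, -0.038, 0.075])]
top nozzle_cone [(0.65, [0.605, -0.287, 0.002]), (0.6, [0.628, -0.036, 0.076]), (0.57, [0.572, -0.153, 0.001])]
top selector_grip [(0.72, [0.512, 0.356, 0.016]), (0.63, [0.576, 0.085, 0.08])]
top nozzle_slot [(0.52, [0.458, 0.357, 0.016]), (0.4, [0.458, 0.358, 0.017])]
top nozzle_tube [(0.56, [0.568, 0.35, 0.015]), (0.54, [0.629, -0.038, 0.077])]
top stub_2 [(0.98, [0.513, 0.359, 0.016]), (0.95, [0.566, 0.359, 0.018]), (0.69, [0.57, 0.351, 0.014])]
```

View pics/k2.png

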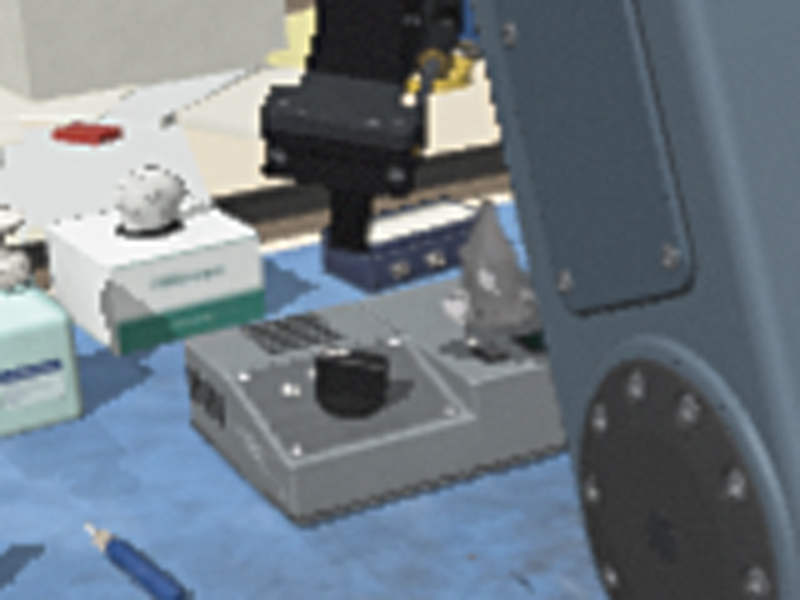

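The knob bar at (350,385) now points at the ring at (290,390), so the selector is off. Moving to the cone.

Emit:
move_arm(series="-49 140 20 7.6 -14.1 51.9;-49 140 20 7.6 -14.1 51.9;-49 140 20 7.6 -14.1 51.9;-49 140 20 7.6 -14.1 51.9;-49 140 20 7.6 -14.1 51.9;-49 140 20 7.6 -14.1 51.9;-49 140 20 7.6 -14.1 51.9;-49 140 20 7.6 -14.1 51.9", jaw=0.9)

```text
time: 8.77
position: [0.6291, -0.0364, 0.1998]
tool_rot: [1.0, -0.003, -0.003, -0.0]
ft_force: [0.8, 0.2, 0.1]
grip_width: 0.0781
grip_force: 0.0
```

```bash
python3 - <<'E'
from h import *
print(delta([.629,-.0375,.101],down(-np.pi/2)),robot.get_obs()['position'])
E
```

```text
(array([ 0.6,  1.2, 98.8]), array([-0. ,  0.4, -0.3])) [ 0.62911718 -0.03635741  0.19983286]
```

Emit:
move_arm(series="0 1 35 0 0 0;0 1 65 0 0 0;0 1 85 0 0 0;0 1 95 0 0 0;0 1 99 0 0 0;0 1 99 0 0 0")

```text
time: 9.27
position: [0.6278, -0.0368, 0.1004]
tool_rot: [1.0, -0.0, -0.003, -0.0]
ft_force: [0.4, -0.8, -1.2]
grip_width: 0.078
grip_force: 0.0
```

Emit:
move_arm(series="0 0 0 0 0 0;0 0 0 0 0 0;0 0 0 0 0 0;0 0 0 0 0 0;0 0 0 0 0 0;0 0 0 0 0 0;0 0 0 0 0 0;0 0 0 0 0 0", jaw=0, newtons=25)

```text
time: 9.93
position: [0.6279, -0.0368, 0.1011]
tool_rot: [1.0, -0.0, -0.003, -0.0]
ft_force: [-1.1, 0.5, 0.6]
grip_width: 0.0344
grip_force: 24.8
```

Emit:
move_arm(series="0 0 -10 0 0 0;0 0 -25 0 0 0;0 0 -45 0 0 0;0 0 -65 0 0 0;0 0 -85 0 0 0;0 0 -100 0 0 0;0 0 -100 0 0 0")

```text
time: 10.52
position: [0.6308, -0.0373, 0.2052]
tool_rot: [1.0, -0.0, 0.001, 0.001]
ft_force: [0.6, -0.7, -0.8]
grip_width: 0.0346
grip_force: 24.8
```

```bash
python3 - <<'E'
from h import *
print(delta([.513,.355,.201],down(np.radians(-94))),robot.get_obs()['position'],robot.get_obs()['grip_width'])
c=robot.camera('scene');crop(c,210,90,350,210,5,'k3.png')
for n in ['scene','top']:
    c=robot.camera(n)
    for t in ['nozzle_cone']:print(n,t,[(round(d['p'],2),np.round(d['xyz'],3).tolist()) for d in robot.tip_of(c,t)[:3]])
E
```

```text
(array([-117.8, -392.3,    3.4]), array([ 0.1, -0.1,  4. ])) [ 0.63077561 -0.03731168  0.20518777] 0.03458702600486549
scene nozzle_cone [(0.51, [0.633, -0.037, 0.179]), (0.42, [0.43, 0.17, 0.002])]
top nozzle_cone [(0.47, [0.574, -0.151, 0.004])]
```

View pics/k3.png

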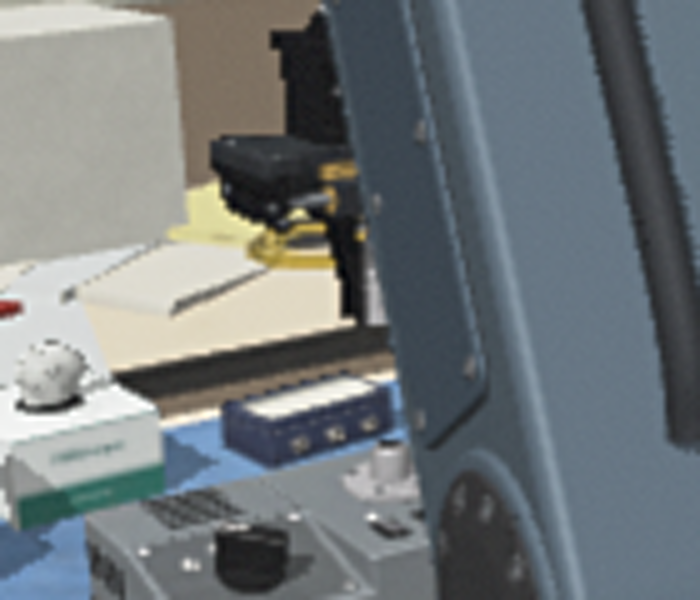

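The outlet spigot at (390,460) is bare and the cone is in the gripper at (375,290). Travelling to the rack.

Emit:
move_arm(series="-88 -294 0 0 0 4;-88 -294 0 0 0 4;-88 -294 0 0 0 4;-88 -294 0 0 0 4;-88 -294 0 0 0 4;-88 -294 0 0 0 4;-88 -294 0 0 0 4;-88 -294 0 0 0 4")

```text
time: 11.43
position: [0.5374, 0.2618, 0.2002]
tool_rot: [0.999, -0.033, -0.005, -0.001]
ft_force: [-0.2, 0.3, -1.1]
grip_width: 0.0345
grip_force: 24.8
```

```bash
python3 - <<'E'
from h import *
print(delta([.513,.355,.12],down(np.radians(-94))))
E
```

```text
(array([-29.7, -91.3,  80.6]), array([-0.1,  0.6,  0.2]))
```

Emit:
move_arm(series="-15 -40 0 0 0.6 0;-29 -80 0 0 0.6 0;-30 -92 15 0 0.6 0;-30 -92 50 0 0.6 0;-30 -92 80 0 0.6 0;-30 -92 80 0 0.6 0;-30 -92 80 0 0.6 0")

```text
time: 12.02
position: [0.5147, 0.3503, 0.1191]
tool_rot: [0.999, -0.035, -0.001, 0.002]
ft_force: [0.8, -0.4, -0.3]
grip_width: 0.0343
grip_force: 24.8
```

```bash
python3 - <<'E'
from h import *
print(robot.get_obs()['position'],delta([.513,.355,.065],down(np.radians(-94))))
for n in ['scene','top']:
    c=robot.camera(n); 
    if n=='top': crop(c,180,160,230,225,5,'a.png');a=cv2.imread('pics/a.png')
    else: crop(c,140,200,220,285,5,'b.png');b=cv2.imread('pics/b.png')
    for t in ['nozzle_cone','stub_2','nozzle_rack']:print(n,t,[(round(d['p'],2),np.round(d['xyz'],3).tolist()) for d in robot.tip_of(c,t)[:4]])
H=425;cv2.imwrite('pics/k4.png',np.hstack([np.pad(a,((0,H-a.shape[0]),(0,0),(0,0))),b]))
E
```

```text
[0.51467061 0.35026772 0.11911603] (array([-1.9, -4.8, 54.1]), array([ 0.2,  0.1, -0. ]))
scene nozzle_cone [(0.79, [0.513, 0.345, 0.094])]
scene stub_2 [(0.92, [0.572, 0.355, 0.017]), (0.65, [0.458, 0.37, 0.016]), (0.64, [0.513, 0.354, 0.02])]
scene nozzle_rack [(0.47, [0.625, -0.036, 0.08])]
top nozzle_cone [(0.48, [0.571, 0.354, 0.013]), (0.43, [0.574, -0.15, 0.003]), (0.27, [0.431, 0.174, 0.002])]
top stub_2 [(0.71, [0.456, 0.357, 0.015]), (0.62, [0.567, 0.356, 0.014])]
top nozzle_rack [(0.65, [0.51, 0.356, 0.017]), (0.6, [0.516, 0.358, 0.001]), (0.36, [0.605, -0.287, -0.002])]
```

View pics/k4.png

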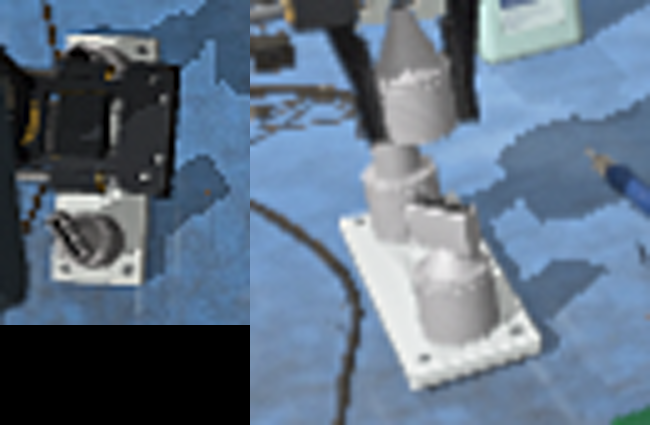

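The cone hangs over the middle stub, with the slot at (455,280) and the tube at (395,190) on the end stubs. Aligning and lowering.

Emit:
move_arm(series="-2 -6 20 0 0 0;-2 -6 40 0 0 0;-2 -6 54 0 0 0;-2 -6 54 0 0 0;-2 -6 54 0 0 0")

```text
time: 12.83
position: [0.5151, 0.357, 0.0676]
tool_rot: [0.999, -0.035, 0.002, 0.0]
ft_force: [-0.7, 0.1, 0.3]
grip_width: 0.0342
grip_force: 24.8
```

```bash
python3 - <<'E'
from h import *
o=robot.get_obs();print(o['position'],o['ft_force'],delta([.513,.356,.041]))
c=robot.camera('scene');cv2.imwrite('pics/k5.png',cv2.resize(c['img'][205:285,135:235,::-1],None,fx=6,fy=6,interpolation=cv2.INTER_CUBIC))
E
```

```text
[0.51508689 0.3569716  0.06757773] [-0.6654775   0.0864076   0.31314094] (array([-2.1,  1.1, 26.6]), array([0., 0., 0.]))
```

View pics/k5.png

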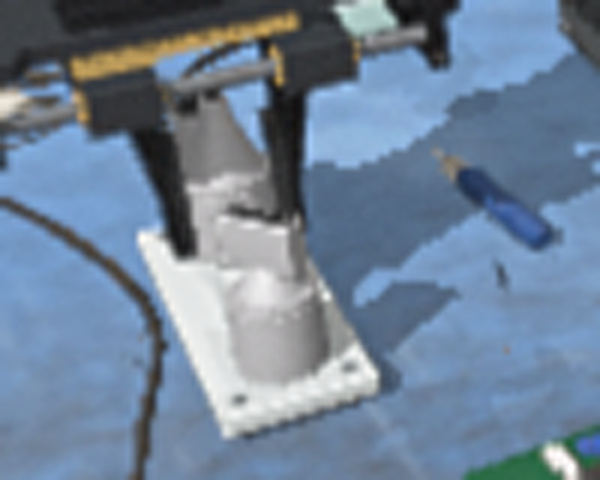

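The cone's lower edge is hidden behind the slot nozzle, so I'll lower by feel.

Emit:
move_arm(series="-2 1 4 0 0 0;-2 1 8 0 0 0;-2 1 12 0 0 0;-2 1 12 0 0 0")

```text
time: 13.22
position: [0.5129, 0.3561, 0.0553]
tool_rot: [0.999, -0.035, 0.002, 0.0]
ft_force: [0.2, -0.1, -1.1]
grip_width: 0.0346
grip_force: 24.8
```

Emit:
move_arm(series="0 0 4 0 0 0;0 0 8 0 0 0;0 0 12 0 0 0;0 0 14 0 0 0;0 0 14 0 0 0")

```text
time: 13.63
position: [0.5127, 0.3562, 0.0412]
tool_rot: [0.999, -0.035, 0.001, 0.0]
ft_force: [-1.3, 0.7, -0.6]
grip_width: 0.0346
grip_force: 24.8
```

Emit:
move_arm(series="0 0 0 0 0 0;0 0 0 0 0 0;0 0 0 0 0 0;0 0 0 0 0 0;0 0 -35 0 0 0;0 0 -70 0 0 0;0 0 -95 0 0 0;0 0 -95 0 0 0", jaw=0.8)

```text
time: 14.3
position: [0.5169, 0.3582, 0.1428]
tool_rot: [0.999, -0.035, 0.008, -0.003]
ft_force: [0.2, 0.8, 1.7]
grip_width: 0.0687
grip_force: 0.0
```

```bash
python3 - <<'E'
from h import *
o=robot.get_obs();print(o['position'],delta([.458,.360,.13]))
for n in ['scene','top']:
    c=robot.camera(n); 
    for t in ['nozzle_cone','nozzle_slot']:print(n,t,[(round(d['p'],2),np.round(d['xyz'],3).tolist()) for d in robot.tip_of(c,t)[:4]])
E
```

```text
[0.51687513 0.35817328 0.1428005 ] (array([-59.1,   2.4,  11.9]), array([0., 0., 0.]))
scene nozzle_cone [(0.57, [0.513, 0.353, 0.015])]
scene nozzle_slot [(0.77, [0.459, 0.36, 0.012])]
top nozzle_cone [(0.43, [0.575, -0.15, 0.0]), (0.38, [0.408, -0.31, -0.002]), (0.17, [0.457, 0.358, 0.017])]
top nozzle_slot [(0.58, [0.457, 0.358, 0.018])]
```

Emit:
move_arm(series="-30 1 0 0 0 0;-57 1 0 0 0 0;-57 1 0 0 0 0;-57 1 0 0 0 0;-57 1 15 0 0 0;-57 1 40 0 0 0;-57 1 40 0 0 0;-57 1 40 0 0 0")

```text
time: 15.27
position: [0.4561, 0.3587, 0.095]
tool_rot: [0.999, -0.035, 0.001, 0.001]
ft_force: [-0.3, -0.3, -0.3]
grip_width: 0.07
grip_force: 0.0
```

```bash
python3 - <<'E'
from h import *
o=robot.get_obs();print(o['position'],delta([.458,.360,.041],down(np.radians(-94))))
E
```

```text
[0.45605181 0.35874822 0.09499955] (array([ 1.8, -1.5, 54. ]), array([ 0.1, -0.1, -0. ]))
```

Emit:
move_arm(series="2 -1 20 0 0 0;2 -1 40 0 0 0;2 -1 50 0 0 0;2 -1 54 0 0 0;2 -1 54 0 0 0")

```text
time: 15.68
position: [0.4586, 0.36, 0.0422]
tool_rot: [0.999, -0.035, 0.002, 0.0]
ft_force: [0.2, -0.4, 0.1]
grip_width: 0.0698
grip_force: 0.0
```

Emit:
move_arm(series="0 0 0 0 0 0;0 0 0 0 0 0;0 0 0 0 0 0;0 0 0 0 0 0;0 0 0 0 0 0;0 0 0 0 0 0;0 0 0 0 0 0", jaw=0, newtons=25)

```text
time: 16.27
position: [0.4586, 0.3602, 0.0428]
tool_rot: [0.999, -0.035, 0.002, 0.0]
ft_force: [-0.2, -1.4, 1.9]
grip_width: 0.0351
grip_force: 25.0
```

Emit:
move_arm(series="0 0 -10 0 0 0;0 0 -25 0 0 0;0 0 -50 0 0 0;0 0 -85 0 0 0;0 0 -120 0 0 0;0 0 -145 0 0 0;0 0 -160 0 0 0;0 0 -160 0 0 0")

```text
time: 16.93
position: [0.4597, 0.3614, 0.207]
tool_rot: [0.999, -0.035, 0.006, -0.002]
ft_force: [-0.8, -0.2, -0.6]
grip_width: 0.0348
grip_force: 25.0
```

```bash
python3 - <<'E'
from h import *
o=robot.get_obs();print(o['position'],delta([.630,-.037,.20],down(np.radians(-90))))
for n in ['scene','top']:
    c=robot.camera(n); 
    for t in ['nozzle_slot','nozzle_cone','outlet']:print(n,t,[(round(d['p'],2),np.round(d['xyz'],3).tolist()) for d in robot.tip_of(c,t)[:4]])
E
```

```text
[0.45972711 0.36139752 0.20703918] (array([197.6, 385.6,   7.7]), array([-0.2, -0.7, -4. ]))
scene nozzle_slot [(0.84, [0.457, 0.365, 0.177]), (0.43, [0.582, 0.091, 0.077])]
scene nozzle_cone [(0.75, [0.512, 0.352, 0.016]), (0.74, [0.577, -0.145, -0.003])]
scene outlet [(0.65, [0.622, -0.035, 0.079])]
top nozzle_slot [(0.42, [0.339, 0.29, -0.001])]
top nozzle_cone [(0.53, [0.517, 0.355, 0.016]), (0.43, [0.575, -0.15, 0.003]), (0.27, [0.514, 0.357, 0.0])]
top outlet [(0.67, [0.63, -0.036, 0.072])]
```

Emit:
move_arm(series="142 278 0 0 0 -4;142 278 0 0 0 -4;142 278 0 0 0 -4;142 278 0 0 0 -4;142 278 0 0 0 -4;142 278 0 0 0 -4;142 278 0 0 0 -4;142 278 0 0 0 -4")

```text
time: 18.0
position: [0.5821, 0.0683, 0.2025]
tool_rot: [1.0, -0.002, 0.003, 0.001]
ft_force: [0.3, 1.0, -1.2]
grip_width: 0.0351
grip_force: 25.0
```

```bash
python3 - <<'E'
from h import *
o=robot.get_obs();print(o['position'],delta([.630,-.037,.145],down(np.radians(-90))))
E
```

```text
[0.58207429 0.06826412 0.20254014] (array([ 48., 105.,  58.]), array([ 0.1, -0.3, -0.2]))
```

Emit:
move_arm(series="16 35 0 0 0 0;32 70 0 0 0 0;48 105 10 0 0 0;48 105 30 0 0 0;48 105 50 0 0 0;48 105 58 0 0 0;48 105 58 0 0 0;48 105 58 0 0 0")

```text
time: 18.67
position: [0.6278, -0.0316, 0.1447]
tool_rot: [1.0, 0.0, 0.001, -0.0]
ft_force: [0.5, -0.3, -0.8]
grip_width: 0.0352
grip_force: 25.0
```

```bash
python3 - <<'E'
from h import *
o=robot.get_obs();print(o['position'],delta([.630,-.037,.119],down(np.radians(-90))))
for n in ['scene','top']:
    c=robot.camera(n); 
    for t in ['nozzle_slot','outlet']:print(n,t,[(round(d['p'],2),np.round(d['xyz'],3).tolist()) for d in robot.tip_of(c,t)[:4]])
E
```

```text
[ 0.62777625 -0.03159423  0.14474864] (array([ 2.1,  5.4, 25.8]), array([-0. , -0.2,  0. ]))
scene nozzle_slot [(0.69, [0.626, -0.029, 0.114])]
scene outlet [(0.64, [0.627, -0.036, 0.079]), (0.59, [0.429, 0.171, 0.0])]
top nozzle_slot [(0.17, [0.412, -0.31, 0.001])]
top outlet []
```

Emit:
move_arm(series="2 5 0 0 0 0;2 5 6 0 0 0;2 5 12 0 0 0;2 5 18 0 0 0;2 5 22 0 0 0;2 5 22 0 0 0")

```text
time: 19.47
position: [0.6292, -0.0369, 0.1217]
tool_rot: [1.0, -0.0, 0.001, -0.0]
ft_force: [-0.5, -0.7, -1.3]
grip_width: 0.0351
grip_force: 25.0
```

Emit:
move_arm(series="0 0 4 0 0 0;0 0 8 0 0 0;0 0 12 0 0 0;0 0 16 0 0 0;0 0 19 0 0 0;0 0 19 0 0 0")

```text
time: 19.97
position: [0.6299, -0.037, 0.1035]
tool_rot: [1.0, -0.0, 0.002, -0.0]
ft_force: [-0.6, -0.2, -0.5]
grip_width: 0.0349
grip_force: 25.0
```

Emit:
move_arm(series="0 0 1 0 0 0;0 0 1 0 0 0")

```text
time: 20.13
position: [0.6304, -0.0371, 0.1033]
tool_rot: [1.0, -0.0, 0.002, 0.0]
ft_force: [-1.0, 0.3, -1.0]
grip_width: 0.0351
grip_force: 25.0
```

Emit:
move_arm(series="0 0 0 0 0 0;0 0 0 0 0 0;0 0 0 0 0 0;0 0 0 0 0 0;0 0 -35 0 0 0;0 0 -70 0 0 0;0 0 -95 0 0 0;0 0 -95 0 0 0", jaw=0.7)

```text
time: 20.8
position: [0.6338, -0.0379, 0.2049]
tool_rot: [1.0, -0.0, 0.008, 0.002]
ft_force: [0.9, -0.7, -0.8]
grip_width: 0.0604
grip_force: 0.0
```

```bash
python3 - <<'E'
from h import *
o=robot.get_obs();print(o['position'],o['grip_width'],'zero',[np.round(x,3) for x in knob(53.3,50)])
print(delta(*knob(53.3,110,(.5777,.0915,.0785))))
for n in ['scene','top']:
    c=robot.camera(n); 
    if n=='scene':crop(c,140,150,320,270,4,'k6.png')
    for t in ['nozzle_slot','nozzle_cone','outlet']:print(n,t,[(round(d['p'],2),np.round(d['xyz'],3).tolist()) for d in robot.tip_of(c,t)[:4]])
E
```

```text
Traceback (most recent call last):
TypeError: Argument 'other' has incorrect type (expected scipy.spatial.transform._rotation.Rotation, got float)
```

```bash
python3 - <<'E'
from h import *
print(delta(*knob(53.3,110,(.5777,.0915,.0785))))
for n in ['scene','top']:
    c=robot.camera(n); 
    if n=='scene':crop(c,140,150,320,270,4,'k6.png')
    for t in ['nozzle_slot','nozzle_cone','outlet']:print(n,t,[(round(d['p'],2),np.round(d['xyz'],3).tolist()) for d in robot.tip_of(c,t)[:4]])
E
```

```text
(array([ -84.9, -129.9,   18.3]), array([ -6.5,  13. , -52. ]))
scene nozzle_slot [(0.59, [0.628, -0.035, 0.072])]
scene nozzle_cone [(0.83, [0.514, 0.354, 0.014])]
scene outlet [(0.81, [0.628, -0.035, 0.078]), (0.31, [0.56, 0.241, 0.002])]
top nozzle_slot [(0.54, [0.415, -0.31, -0.0]), (0.45, [0.63, -0.038, 0.076]), (0.2, [0.606, -0.287, 0.0])]
top nozzle_cone [(0.65, [0.515, 0.355, 0.014]), (0.55, [0.572, -0.15, -0.001])]
top outlet [(0.66, [0.629, -0.037, 0.077]), (0.4, [0.557, 0.235, 0.002]), (0.34, [0.566, 0.354, 0.018])]
```

View pics/k6.png

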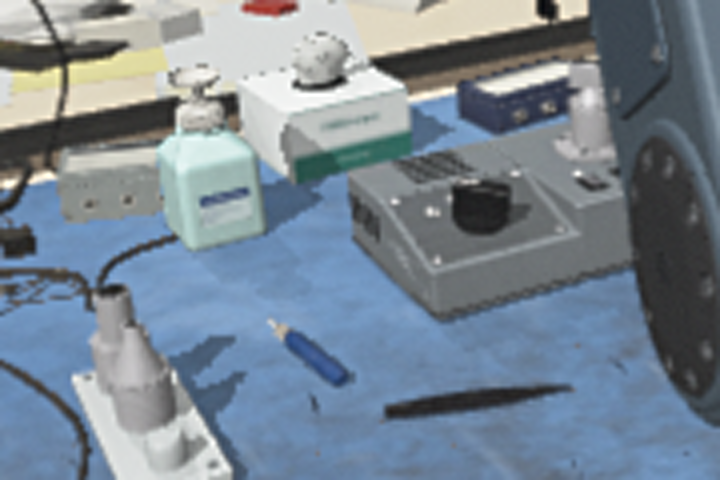

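The slot is home on the flange at (590,120), the cone on the middle stub at (145,390) and the tube behind it. The knob still points at the ring. Now back to the selector.

Emit:
move_arm(series="-85 -130 10 -6.5 13 -52;-85 -130 10 -6.5 13 -52;-85 -130 10 -6.5 13 -52;-85 -130 10 -6.5 13 -52;-85 -130 10 -6.5 13 -52;-85 -130 10 -6.5 13 -52;-85 -130 10 -6.5 13 -52;-85 -130 10 -6.5 13 -52")

```text
time: 21.87
position: [0.5437, 0.0935, 0.1872]
tool_rot: [0.89, 0.44, 0.111, 0.056]
ft_force: [-0.3, -0.5, 0.2]
grip_width: 0.061
grip_force: 0.0
```

```bash
python3 - <<'E'
from h import *
print(delta(*knob(53.3,13,(.5777,.0915,.0785))))
E
```

```text
(array([  2.2,   5.9, 100.7]), array([-0.7,  0.3,  0.3]))
```

Emit:
move_arm(series="2 5 25 -0.7 0 0;2 5 55 -0.7 0 0;2 5 80 -0.7 0 0;2 5 95 -0.7 0 0;2 5 100 -0.7 0 0;2 5 100 -0.7 0 0")

```text
time: 22.37
position: [0.5739, 0.0912, 0.0904]
tool_rot: [0.891, 0.436, 0.112, 0.06]
ft_force: [0.1, -0.2, 0.4]
grip_width: 0.0612
grip_force: 0.0
```

Emit:
move_arm(series="0 0 0 0 0 0;0 0 0 0 0 0;0 0 0 0 0 0;0 0 0 0 0 0;0 0 0 0 0 0;0 0 0 0 0 0;0 0 0 0 0 0", jaw=0, newtons=40)

```text
time: 22.95
position: [0.5748, 0.0913, 0.0928]
tool_rot: [0.89, 0.436, 0.114, 0.061]
ft_force: [0.4, -0.7, 0.1]
grip_width: 0.0221
grip_force: 0.0
```

```bash
python3 - <<'E'
from h import *
o=robot.get_obs();print(o['position'],o['ft_force'],R.from_quat(o['tool_rot']).inv().apply(o['ft_force']),o['grip_width'],o['grip_force'])
print(delta(*knob(-17.8,13,(.5777,.0915,.0785))))
E
```

```text
[0.57483176 0.09126834 0.092771  ] [ 0.448263   -0.723523    0.11522423] [-0.28908578  0.80871098  0.01085485] 0.0221049550088332 0.0
(array([-0.3, -0.9,  1.5]), array([ 0.3,  0.2, 71. ]))
```

Emit:
move_arm(series="0 0 0 0 0 0;0 0 0 0 0 0;0 0 0 0 0 0;0 0 0 0 0 0")

```text
time: 23.28
position: [0.5745, 0.0915, 0.0924]
tool_rot: [0.89, 0.436, 0.114, 0.061]
ft_force: [-1.1, 1.7, 2.4]
grip_width: 0.0132
grip_force: 40.0
```

Emit:
move_arm(series="0 0 0 0 0 7;0 0 0 0 0 14;0 0 0 0 0 21;0 0 0 0 0 28;0 0 0 0 0 35;0 0 0 0 0 42;0 0 0 0 0 49;0 0 0 0 0 56")

```text
time: 23.95
position: [0.5755, 0.0892, 0.0928]
tool_rot: [0.991, -0.035, 0.13, 0.002]
ft_force: [-1.4, -11.5, 3.1]
grip_width: 0.0138
grip_force: 40.0
```

```bash
python3 - <<'E'
from h import *
o=robot.get_obs();print(o['position'],o['ft_force'],o['grip_width'],o['grip_force'])
print(delta(*knob(-17.8,13,(.5777,.0915,.0785))))
E
```

```text
[0.57554697 0.08915395 0.09276098] [ -1.36415475 -11.47101952   3.13347986] 0.013789932488006326 39.9949586391449
(array([-1.8, -2.3,  1.3]), array([ 0.4, -0. , 14.8]))
```

Emit:
move_arm(series="0 0 0 0 0 7;0 0 0 0 0 14;0 0 0 0 0 15;0 0 0 0 0 15;0 0 0 0 0 15")

```text
time: 24.37
position: [0.5754, 0.0884, 0.0927]
tool_rot: [0.978, -0.162, 0.129, -0.015]
ft_force: [-1.3, -12.3, 3.0]
grip_width: 0.014
grip_force: 40.0
```

Emit:
move_arm(series="0 0 0 0 0 0;0 0 0 0 0 0;0 0 0 0 0 0;0 0 0 0 0 0;0 0 -25 0 0 0;0 0 -65 0 0 0;0 0 -100 0 0 0;0 0 -115 0 0 0", jaw=0.6)

```text
time: 25.03
position: [0.5458, 0.093, 0.2071]
tool_rot: [0.978, -0.161, 0.131, -0.017]
ft_force: [0.8, -0.2, -0.9]
grip_width: 0.0507
grip_force: 0.0
```

```bash
python3 - <<'E'
from h import *
o=robot.get_obs();print(o['position'])
c=robot.camera('scene');crop(c,225,165,305,225,8,'k7.png')
for n in ['scene','top']:
    c=robot.camera(n)
    for t in ['probe','probe_tip','black_tweezers','black_tweezers_tip','steel_tweezers','steel_tweezers_tip']:print(n,t,[(round(d['p'],2),np.round(d['xyz'],3).tolist()) for d in robot.tip_of(c,t)[:3]])
E
```

```text
[0.54576904 0.09300314 0.20713269]
scene probe [(0.56, [0.431, 0.17, 0.004]), (0.49, [0.562, 0.238, 0.004])]
scene probe_tip [(0.49, [0.611, 0.245, 0.008]), (0.25, [0.412, 0.112, 0.006])]
scene black_tweezers [(0.76, [0.432, 0.172, -0.002]), (0.45, [0.513, 0.353, 0.018])]
scene black_tweezers_tip [(0.73, [0.415, 0.112, 0.003]), (0.67, [0.628, -0.036, 0.078]), (0.46, [0.332, 0.284, -0.003])]
scene steel_tweezers [(0.19, [0.511, 0.354, 0.017])]
scene steel_tweezers_tip [(0.5, [0.513, 0.353, 0.017]), (0.25, [0.572, 0.353, 0.015])]
top probe []
top probe_tip [(0.57, [0.408, -0.31, 0.002])]
top black_tweezers [(0.46, [0.435, 0.168, 0.001])]
top black_tweezers_tip []
top steel_tweezers [(0.36, [0.604, -0.287, 0.0])]
top steel_tweezers_tip []
```

View pics/k7.png

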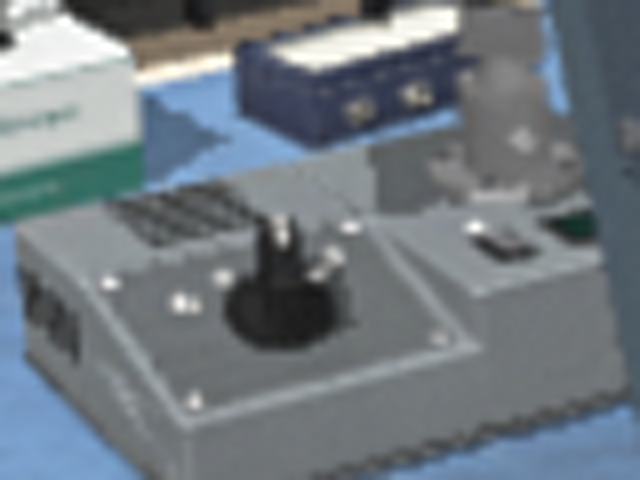

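The pointer (282,225) covers the two-pip mark, between one pip (222,275) and three pips (330,260). I'll check that by projection and measure the loose tools.

```bash
python3 - <<'E'
from h import *
c=robot.camera('scene')
b=R.from_euler('z',YP,degrees=True)*R.from_euler('y',-15,degrees=True)
for d in [0,.62,1.24,1.86]:
    a=np.radians(53.3)-d; print(d,proj(c,np.array([.5777,.0915,.0785])+b.apply([.021*np.cos(a),.021*np.sin(a),.013])).round(1))
print('pix',282/8+225,222/8+165)
c=robot.camera('top')
z=lambda pts,o:np.array(pts)*.12+o+np.array([-.44,-.44])
def ax(n,tip,end,h):
    P=back(c,[tip,end],h)[:,:2];d=P[0]-P[1];print(n,P.round(4).tolist(),'len',np.linalg.norm(d).round(4),'tipdir deg',np.degrees(np.arctan2(d[1],d[0])).round(1))
ax('steel L/R',z([45,120],[372,146]),z([342,138],[372,146]),.006)
ax('black R/L',z([350,185],[234,199]),z([50,96],[234,199]),.006)
k=lambda p:np.array(p)/3+[180-1/3,125-1/3]
ax('probe',k([168,110]),k([178,207]),.007)
dark=lambda r,g,b:(r+g+b<200)
for n,box,cond,h in [('black',(234,199,282,235),lambda r,g,b:(b<105),.006),('probe',(228,158,248,198),lambda r,g,b:(b>100)&(r<60)&(b-r>60),.007),('steel',(372,146,420,182),lambda r,g,b:(r>115),.006)]:
    N,mu,a,t0,t1,w=axis(c,box,cond,h);print(n,N,mu.round(4),np.degrees(np.arctan2(a[1],a[0])).round(1),round(t0,3),round(t1,3),w.round(4))
c2=robot.camera('top');u=c2['img'][146:182,372:420,::-1];v=c2['img'][199:235,234:282,::-1]
cv2.imwrite('pics/k8.png',np.hstack([cv2.resize(u,(400,300)),cv2.resize(v,(400,300))]))
E
```

```text
0 [[251.8 193.3]]
0.62 [[254.  191.1]]
1.24 [[258.  190.2]]
1.86 [[262.3 190.8]]
pix 260.25 192.75
steel L/R [[0.6128, -0.2339], [0.6038, -0.354]] len 0.1204 tipdir deg 85.7
black R/L [[0.4139, 0.1082], [0.4511, 0.228]] len 0.1255 tipdir deg -107.3
probe [[0.6151, 0.2413], [0.5059, 0.2298]] len 0.1098 tipdir deg 6.0
black 1184 [0.4282 0.1618] 96.3 -0.078 0.09 [0.039  0.0466]Traceback (most recent call last):
  File "<stdin>", line 17, in <module>
  File "h.py", line 19, in axis
    n,l,s,_=cv2.connectedComponentsWithStats(m);k=1+np.argmax(s[1:,4]);ys,xs=np.where(l==k)
                                                    ~~~~~~~~~^^^^^^^^^
    return _wrapfunc(a, 'argmax', axis=axis, out=out, **kwds)
    return bound(*args, **kwds)
ValueError: attempt to get argmax of an empty sequence
```

```bash
python3 - <<'E'
from h import *
print(delta([.548,.2345,.10],down(np.radians(-84))))
E
```

```text
(array([ -68.5, -127.9,   99.3]), array([ -1.1, -14.9, -24.7]))
```

Emit:
move_arm(series="-35 -65 0 -1.1 -14.9 -24.7;-60 -110 30 -1.1 -14.9 -24.7;-65 -124 70 -1.1 -14.9 -24.7;-68 -128 99 -1.1 -14.9 -24.7;-68 -128 99 -1.1 -14.9 -24.7;-68 -128 99 -1.1 -14.9 -24.7;-68 -128 99 -1.1 -14.9 -24.7;-68 -128 99 -1.1 -14.9 -24.7", jaw=0.6)

```text
time: 26.55
position: [0.5484, 0.234, 0.1011]
tool_rot: [0.999, 0.053, 0.001, 0.0]
ft_force: [0.7, -0.0, -0.4]
grip_width: 0.0525
grip_force: 0.0
```

```bash
python3 - <<'E'
from h import *
print(delta([.548,.2345,.024],down(np.radians(-84))),robot.get_obs()['position'])
c=robot.camera('top');u=c['img'][148:178,262:302,::-1];v=c['img'][150:186,366:426,::-1];w=robot.camera('scene')['img'][190:265,150:250,::-1]
f=lambda i,w,h:cv2.resize(i,(w,h),interpolation=cv2.INTER_CUBIC)
cv2.imwrite('pics/k9.png',np.vstack([np.hstack([f(u,400,300),f(w,400,300)]),np.hstack([f(v,500,300),np.zeros((300,300,3),np.uint8)])]))
E
```

```text
(array([-0.4, -0.5, 77.1]), array([ 0. , -0.1,  0. ])) [0.54842105 0.23403223 0.10112093]
```

View pics/k9.png

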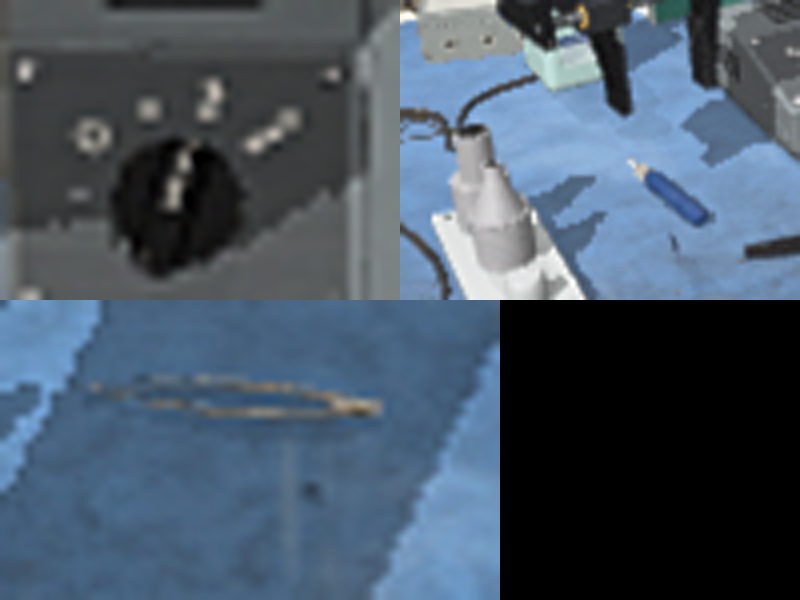

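The knob pointer (185,150) aims at the two-pip mark (210,100). The steel tweezers taper to the left (90,385) and are joined at the right (375,407). The probe lies clear. Grasping it.

Emit:
move_arm(series="0 0 25 0 0 0;0 0 50 0 0 0;0 0 68 0 0 0;0 0 76 0 0 0;0 0 77 0 0 0;0 0 77 0 0 0")

```text
time: 27.15
position: [0.5491, 0.2341, 0.0245]
tool_rot: [0.999, 0.052, 0.001, -0.0]
ft_force: [0.9, -0.1, 0.1]
grip_width: 0.0522
grip_force: 0.0
```

Emit:
move_arm(series="0 0 0 0 0 0;0 0 0 0 0 0;0 0 0 0 0 0;0 0 0 0 0 0;0 0 0 0 0 0;0 0 0 0 0 0;0 0 0 0 0 0;0 0 0 0 0 0", jaw=0, newtons=15)

```text
time: 27.82
position: [0.5485, 0.2345, 0.0236]
tool_rot: [0.999, 0.053, 0.0, 0.0]
ft_force: [-0.8, 1.9, 1.8]
grip_width: 0.012
grip_force: 15.0
```

Emit:
move_arm(series="0 0 -10 0 0 0;0 0 -30 0 0 0;0 0 -60 0 0 0;0 0 -95 0 0 0;0 0 -130 0 0 0;0 0 -165 0 0 0;0 0 -180 0 0 0;0 0 -180 0 0 0")

```text
time: 28.48
position: [0.5511, 0.2352, 0.2089]
tool_rot: [0.999, 0.053, 0.005, -0.001]
ft_force: [0.1, -0.9, 0.3]
grip_width: 0.012
grip_force: 15.0
```

```bash
cat >> h.py <<'E'
def tray(x,y,z):
    return np.array([.410,-.308,z])+R.from_euler('z',-3.5,degrees=True).apply([x,y,0])
E
python3 - <<'E'
from h import *
o=robot.get_obs();print(tray(-.006,.055,.1),delta(tray(-.006,.055,.2),down(np.radians(-93.5))),o['position'],o['grip_width'])
E
```

```text
[ 0.40736886 -0.25273629  0.1       ] (array([-194.4,  470. ,    6.3]), array([-0.1, -0.6,  9.6])) [0.5510693  0.23516114 0.208913  ] 0.011983635187542373
```

Emit:
move_arm(series="-110 270 0 0 0 9.5;-110 270 0 0 0 9.5;-110 270 0 0 0 9.5;-110 270 0 0 0 9.5;-110 270 0 0 0 9.5;-110 270 0 0 0 9.5;-110 270 0 0 0 9.5;-110 270 0 0 0 9.5")

```text
time: 29.15
position: [0.4652, -0.0516, 0.2026]
tool_rot: [0.999, -0.034, -0.001, 0.001]
ft_force: [0.6, -0.3, -0.1]
grip_width: 0.0123
grip_force: 15.0
```

```bash
python3 - <<'E'
from h import *
o=robot.get_obs();print(delta(tray(-.006,.055,.09),down(np.radians(-93.5))),o['position'],o['grip_width'])
E
```

```text
(array([-43.8, 204.4, 113.1]), array([ 0.1,  0.1, -0.4])) [ 0.46524256 -0.05157299  0.2025757 ] 0.012300840959734681
```

Emit:
move_arm(series="-44 204 0 0 0 -0.4;-44 204 0 0 0 -0.4;-44 204 20 0 0 -0.4;-44 204 40 0 0 -0.4;-44 204 70 0 0 -0.4;-44 204 100 0 0 -0.4;-44 204 113 0 0 -0.4;-44 204 113 0 0 -0.4")

```text
time: 29.82
position: [0.4083, -0.2453, 0.086]
tool_rot: [1.0, -0.028, -0.004, -0.004]
ft_force: [0.2, 0.9, -0.1]
grip_width: 0.0118
grip_force: 15.0
```

```bash
python3 - <<'E'
from h import *
o=robot.get_obs();print(delta(tray(-.006,.055,.0445),down(np.radians(-93.5))),o['position'],o['grip_width'])
E
```

```text
(array([-0.2,  7.8, 41.5]), array([-0.4,  0.4,  0.3])) [ 0.40830112 -0.2452716   0.08601046] 0.01179523575553124
```

Emit:
move_arm(series="0 0 15 0 0 0;0 0 30 0 0 0;0 0 40 0 0 0;0 0 45 0 0 0;0 0 45 0 0 0")

```text
time: 30.23
position: [0.4112, -0.2457, 0.0451]
tool_rot: [1.0, -0.026, -0.0, -0.001]
ft_force: [0.1, -0.2, 0.0]
grip_width: 0.0121
grip_force: 15.0
```

```bash
python3 - <<'E'
from h import *
o=robot.get_obs();print(delta(tray(-.006,.055,.0445),down(np.radians(-93.5))),o['position'],o['ft_force'],o['grip_width'])
E
```

```text
(array([-3.5,  7.2,  0.6]), array([-0.1,  0. ,  0.5])) [ 0.41119928 -0.24568161  0.04511567] [ 0.12548026 -0.18707035  0.03137979] 0.012058744086746393
```

Emit:
move_arm(series="0 0 0 0 0 0;0 0 0 0 0 0;0 0 0 0 0 0;0 0 -15 0 0 0;0 0 -50 0 0 0;0 0 -85 0 0 0;0 0 -105 0 0 0;0 0 -105 0 0 0", jaw=0.5)

```text
time: 30.9
position: [0.4134, -0.2485, 0.1551]
tool_rot: [1.0, -0.027, 0.004, 0.004]
ft_force: [0.4, -0.1, 0.0]
grip_width: 0.0431
grip_force: 0.0
```

```bash
python3 - <<'E'
from h import *
o=robot.get_obs();print(o['position'])
c=robot.camera('top');crop(c,362,140,442,255,5,'k10.png')
print(delta([.607,-.292,.15],down(np.radians(-4.3))))
s=robot.camera('scene')
for t in ['black_tweezers','black_tweezers_tip','steel_tweezers','steel_tweezers_tip','probe','probe_tip']:print(t,*[[(round(d['p'],2),np.round(d['xyz'],3).tolist()) for d in robot.tip_of(k,t)[:2]] for k in (c,s)])
E
```

```text
[ 0.41342925 -0.24849863  0.15507511]
(array([196.6,  33.8,   4.5]), array([  0.5,  -0.1, -88.8]))
black_tweezers [(0.55, [0.432, 0.171, 0.004])] [(0.52, [0.431, 0.166, 0.001])]
black_tweezers_tip [] [(0.64, [0.574, 0.356, 0.016]), (0.45, [0.415, 0.113, 0.005])]
steel_tweezers [(0.38, [0.603, -0.285, 0.002])] []
steel_tweezers_tip [] []
probe [(0.61, [0.606, -0.285, 0.003]), (0.51, [0.432, 0.172, 0.002])] []
probe_tip [] [(0.73, [0.628, -0.036, 0.078])]
```

View pics/k10.png

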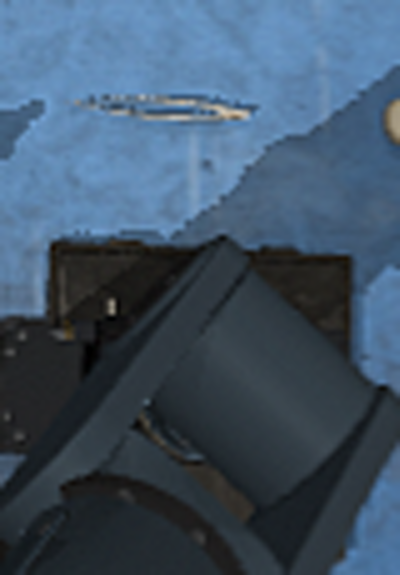

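The probe's tip shows at (110,305) on the tray, mostly covered by the arm. The steel tweezers are unmoved, from (75,102) to (255,112). Going for them.

Emit:
move_arm(series="80 16 0 0 0 -56;80 16 0 0 0 -56;80 16 0 0 0 -56;80 16 0 0 0 -56;80 16 0 0 0 -56;80 16 0 0 0 -56;80 16 0 0 0 -56;80 16 0 0 0 -56")

```text
time: 32.27
position: [0.4902, -0.2667, 0.1503]
tool_rot: [0.894, 0.448, 0.0, -0.0]
ft_force: [0.2, -0.0, -0.1]
grip_width: 0.0436
grip_force: 0.0
```

```bash
python3 - <<'E'
from h import *
print(delta([.608,-.292,.10],down(np.radians(-4.3))))
E
```

```text
(array([ 50.2, 109.5,  50.3]), array([  0. ,  -0. , -32.4]))
```

Emit:
move_arm(series="50 110 50 0 0 -32.4;50 110 50 0 0 -32.4;50 110 50 0 0 -32.4;50 110 50 0 0 -32.4;50 110 50 0 0 -32.4;50 110 50 0 0 -32.4;50 110 50 0 0 -32.4;50 110 50 0 0 -32.4")

```text
time: 32.93
position: [0.6078, -0.2931, 0.1007]
tool_rot: [0.736, 0.677, 0.0, 0.0]
ft_force: [0.5, -0.1, 0.1]
grip_width: 0.0435
grip_force: 0.0
```

```bash
python3 - <<'E'
from h import *
print(delta([.608,-.292,.0235],down(np.radians(-4.3))),robot.get_obs()['position'])
s=robot.camera('scene');c=robot.camera('top')
for t in ['steel_tweezers','steel_tweezers_tip','probe','probe_tip']:print(t,*[[(round(d['p'],2),np.round(d['xyz'],3).tolist()) for d in robot.tip_of(k,t)[:2]] for k in (c,s)])
E
```

```text
(array([ 1.1,  0.1, 77.2]), array([ 0. , -0. , -0.5])) [ 0.60779975 -0.29311063  0.10068043]
steel_tweezers [] []
steel_tweezers_tip [(0.33, [0.631, -0.034, 0.076])] [(0.69, [0.334, 0.284, -0.004]), (0.45, [0.63, -0.035, 0.072])]
probe [] [(0.61, [0.629, -0.033, 0.073]), (0.55, [0.583, 0.09, 0.078])]
probe_tip [(0.27, [0.6, -0.474, -0.0])] []
```

Emit:
move_arm(series="0 0 25 0 0 0;0 0 50 0 0 0;0 0 68 0 0 0;0 0 75 0 0 0;0 0 77 0 0 0;0 0 77 0 0 0")

```text
time: 33.93
position: [0.6083, -0.2933, 0.0234]
tool_rot: [0.735, 0.678, 0.0, 0.0]
ft_force: [0.3, 0.5, -0.4]
grip_width: 0.0433
grip_force: 0.0
```

Emit:
move_arm(series="0 0 0 0 0 0;0 0 0 0 0 0;0 0 0 0 0 0;0 0 0 0 0 0;0 0 0 0 0 0;0 0 0 0 0 0;0 0 0 0 0 0;0 0 0 0 0 0", jaw=0, newtons=12)

```text
time: 34.6
position: [0.6083, -0.2933, 0.0238]
tool_rot: [0.735, 0.678, 0.0, 0.0]
ft_force: [0.1, 0.4, 2.2]
grip_width: 0.0117
grip_force: 12.0
```

Emit:
move_arm(series="0 0 -10 0 0 0;0 0 -30 0 0 0;0 0 -60 0 0 0;0 0 -95 0 0 0;0 0 -120 0 0 0;0 0 -120 0 0 0")

```text
time: 35.1
position: [0.6117, -0.2955, 0.1509]
tool_rot: [0.735, 0.678, 0.002, 0.007]
ft_force: [0.3, -0.7, 1.3]
grip_width: 0.0118
grip_force: 12.0
```

```bash
python3 - <<'E'
from h import *
o=robot.get_obs();print(delta(tray(0,-.055,.15),down(np.radians(-93.5))),o['position'],o['grip_width'],o['grip_force'])
E
```

```text
(array([ -83.8, -198.9,   -0.9]), array([ 0.8, -0.2, 88.8])) [ 0.6116622  -0.29547596  0.15089727] 0.011828079442776432 11.999937146902084
```

Emit:
move_arm(series="-50 -120 0 0 0 56;-50 -120 0 0 0 56;-50 -120 0 0 0 56;-50 -120 0 0 0 56;-50 -120 0 0 0 56;-50 -120 0 0 0 56;-50 -120 0 0 0 56;-50 -120 0 0 0 56")

```text
time: 35.77
position: [0.484, -0.3332, 0.1433]
tool_rot: [0.968, 0.25, 0.0, -0.0]
ft_force: [0.1, 0.1, 0.4]
grip_width: 0.0121
grip_force: 12.0
```

```bash
python3 - <<'E'
from h import *
o=robot.get_obs();print(delta(tray(0,-.055,.10),down(np.radians(-93.5))),o['position'],o['grip_width'],o['grip_force'])
E
```

```text
(array([-82.1, -11.5,  43.3]), array([-0. , -0. , 32.5])) [ 0.48398201 -0.33319502  0.14330878] 0.01205013872252029 11.995489597320557
```

Emit:
move_arm(series="-82 -12 43 0 0 32.5;-82 -12 43 0 0 32.5;-82 -12 43 0 0 32.5;-82 -12 43 0 0 32.5;-82 -12 43 0 0 32.5;-82 -12 43 0 0 32.5;-82 -12 43 0 0 32.5;-82 -12 43 0 0 32.5")

```text
time: 36.43
position: [0.4073, -0.3629, 0.1005]
tool_rot: [1.0, -0.027, 0.0, 0.0]
ft_force: [-0.1, 0.8, 0.1]
grip_width: 0.0117
grip_force: 12.0
```

```bash
python3 - <<'E'
from h import *
o=robot.get_obs();print(delta(tray(0,-.055,.0445),down(np.radians(-93.5))),o['position'],o['grip_width'],o['grip_force'])
E
```

```text
(array([-0.7,  0. , 56. ]), array([-0. , -0. ,  0.4])) [ 0.40725826 -0.36289918  0.10047654] 0.011678654075224722 11.999975144863129
```

Emit:
move_arm(series="0 0 20 0 0 0;0 0 40 0 0 0;0 0 51 0 0 0;0 0 56 0 0 0;0 0 56 0 0 0;0 0 56 0 0 0")

```text
time: 36.93
position: [0.4075, -0.3631, 0.0445]
tool_rot: [1.0, -0.027, 0.0, 0.0]
ft_force: [-0.5, -0.7, 1.2]
grip_width: 0.0116
grip_force: 12.0
```

Emit:
move_arm(series="0 0 0 0 0 0;0 0 0 0 0 0;0 0 0 0 0 0;0 0 -15 0 0 0;0 0 -50 0 0 0;0 0 -85 0 0 0;0 0 -125 0 0 0;0 0 -155 0 0 0", jaw=0.5)

```text
time: 37.6
position: [0.4075, -0.3634, 0.2025]
tool_rot: [1.0, -0.028, 0.001, 0.001]
ft_force: [-0.1, -1.2, 0.2]
grip_width: 0.043
grip_force: 0.0
```

```bash
python3 - <<'E'
from h import *
o=robot.get_obs();print(o['position'],o['grip_width'])
c=robot.camera('top');s=robot.camera('scene')
for t in ['black_tweezers','black_tweezers_tip','probe','probe_tip']:print(t,*[[(round(d['p'],2),np.round(d['xyz'],3).tolist()) for d in robot.tip_of(k,t)[:3]] for k in (c,s)])
print(delta([.433,.168,.20],down(np.radians(72.7-90))))
E
```

```text
[ 0.40745525 -0.363445    0.20249101] 0.043047052870001296
black_tweezers [(0.61, [0.431, 0.169, 0.005]), (0.17, [0.51, 0.356, 0.016])] [(0.46, [0.432, 0.168, -0.001])]
black_tweezers_tip [(0.43, [0.63, -0.038, 0.075])] [(0.46, [0.415, 0.113, 0.006])]
probe [(0.64, [0.421, -0.245, 0.022])] []
probe_tip [(0.64, [0.475, -0.25, 0.028]), (0.56, [0.626, -0.039, 0.075])] []
(array([  -2.9, -531.1,   -0.8]), array([ -0.2,  -0. , -75.9]))
```

Emit:
move_arm(series="30 -290 0 0 0 -56;30 -290 0 0 0 -56;30 -290 0 0 0 -56;30 -290 0 0 0 -56;30 -290 0 0 0 -56;30 -290 0 0 0 -56;30 -290 0 0 0 -56;30 -290 0 0 0 -56")

```text
time: 38.77
position: [0.4516, -0.0679, 0.1986]
tool_rot: [0.893, 0.451, -0.0, -0.003]
ft_force: [0.3, -0.4, 0.4]
grip_width: 0.0433
grip_force: 0.0
```

```bash
python3 - <<'E'
from h import *
o=robot.get_obs();print(o['position'],o['grip_width'])
print(delta([.433,.169,.10],down(np.radians(72.7-90))))
E
```

```text
[ 0.45158898 -0.06789617  0.19858595] 0.04334718874077173
(array([ 179.5, -155.1,   99.6]), array([ -0.3,  -0.1, -19.1]))
```

Emit:
move_arm(series="180 -155 40 0 0 -19;180 -155 40 0 0 -19;180 -155 40 0 0 -19;180 -155 40 0 0 -19;180 -155 60 0 0 -19;180 -155 99 0 0 -19;180 -155 99 0 0 -19;180 -155 99 0 0 -19")

```text
time: 39.43
position: [0.435, 0.1639, 0.0967]
tool_rot: [0.809, 0.588, -0.004, -0.002]
ft_force: [-0.2, 0.1, 0.1]
grip_width: 0.0435
grip_force: 0.0
```

```bash
python3 - <<'E'
from h import *
o=robot.get_obs();print(o['position'],delta([.433,.169,.0235],down(np.radians(72.7-90))))
c=robot.camera('top');s=robot.camera('scene')
for t in ['black_tweezers','black_tweezers_tip','steel_tweezers','steel_tweezers_tip','probe','probe_tip']:print(t,*[[(round(d['p'],2),np.round(d['xyz'],3).tolist()) for d in robot.tip_of(k,t)[:3]] for k in (c,s)])
E
```

```text
[0.43501514 0.16390678 0.09668199] (array([ 4.5, -2.9, 73.2]), array([-0.4,  0.2, -0.6]))
black_tweezers [(0.2, [0.567, 0.351, 0.015])] [(0.64, [0.456, 0.366, 0.016]), (0.53, [0.429, 0.171, 0.002])]
black_tweezers_tip [] [(0.74, [0.416, 0.113, 0.005]), (0.37, [0.457, 0.368, 0.013])]
steel_tweezers [(0.47, [0.375, -0.336, 0.021]), (0.42, [0.574, 0.087, 0.079]), (0.41, [0.456, 0.358, 0.017])] [(0.6, [0.573, 0.356, 0.017])]
steel_tweezers_tip [] []
probe [(0.64, [0.421, -0.244, 0.021]), (0.33, [0.628, -0.036, 0.075])] [(0.47, [0.618, 0.026, 0.002])]
probe_tip [(0.65, [0.475, -0.249, 0.028])] [(0.44, [0.515, 0.354, 0.019])]
```

Emit:
move_arm(series="2 -1 25 0 0 0;2 -1 50 0 0 0;2 -1 68 0 0 0;2 -1 75 0 0 0;2 -1 75 0 0 0;2 -1 75 0 0 0")

```text
time: 40.63
position: [0.438, 0.1642, 0.0255]
tool_rot: [0.81, 0.587, 0.0, 0.0]
ft_force: [-0.3, -0.8, 0.9]
grip_width: 0.0433
grip_force: 0.0
```

Emit:
move_arm(series="0 0 0 0 0 0;0 0 0 0 0 0;0 0 0 0 0 0;0 0 0 0 0 0;0 0 0 0 0 0;0 0 0 0 0 0;0 0 0 0 0 0;0 0 0 0 0 0", jaw=0, newtons=12)

```text
time: 41.3
position: [0.4381, 0.1642, 0.0257]
tool_rot: [0.81, 0.587, 0.0, 0.0]
ft_force: [-0.3, -0.4, 4.1]
grip_width: 0.0121
grip_force: 12.0
```

```bash
python3 - <<'E'
from h import *
o=robot.get_obs();print(o['position'],o['grip_width'],o['grip_force'])
c=robot.camera('top')
im=c['img'];crop(c,362,180,442,260,7,'k11.png')
E
```

```text
[0.43810753 0.16417112 0.02574095] 0.012089045887550347 12.001002430915833
```

View pics/k11.png

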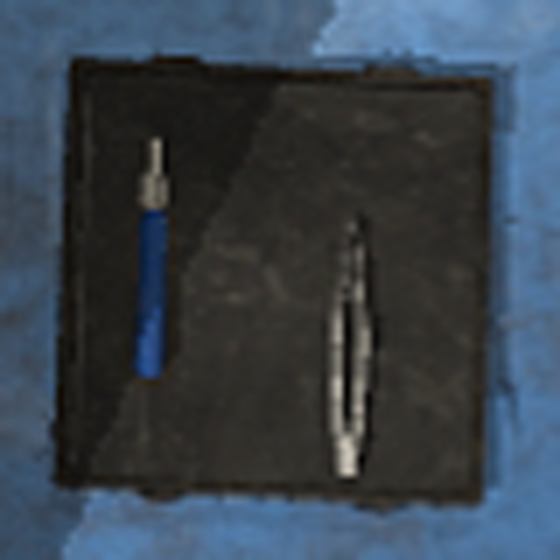

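The tray view shows the probe at (150,260) in place. The steel tweezers have been knocked towards the robot, from (355,215) to (347,478), close to the tray's near edge. I'll place the black pair between them, then shift the steel pair forward.

Emit:
move_arm(series="0 0 -10 0 0 0;0 0 -30 0 0 0;0 0 -60 0 0 0;0 0 -95 0 0 0;0 0 -130 0 0 0;0 0 -165 0 0 0;0 0 -175 0 0 0;0 0 -175 0 0 0")

```text
time: 42.02
position: [0.4399, 0.1645, 0.204]
tool_rot: [0.81, 0.587, 0.004, 0.002]
ft_force: [-0.3, 0.1, -0.0]
grip_width: 0.0117
grip_force: 12.0
```

```bash
python3 - <<'E'
from h import *
o=robot.get_obs();print(o['position'],o['grip_width'],delta([.46,-.08,.2],down(np.radians(86.5))),delta(tray(0,.013,.2),down(np.radians(86.5))))
E
```

```text
[0.43985452 0.164484   0.20402718] 0.01172594727229366 (array([-226.1,   95.3,    4. ]), array([   0.5,    0.3, -104.6])) (array([-445.7,  115.5,    3.4]), array([   0.5,    0.3, -104.6]))
```

Emit:
move_arm(series="-226 95 0 0 0 -56;-226 95 0 0 0 -56;-226 95 0 0 0 -56;-226 95 0 0 0 -56;-226 95 0 0 0 -56;-226 95 0 0 0 -56;-226 95 0 0 0 -56;-226 95 0 0 0 -56")

```text
time: 42.68
position: [0.4586, -0.0854, 0.1995]
tool_rot: [0.484, 0.875, -0.001, 0.001]
ft_force: [0.6, 0.1, 0.3]
grip_width: 0.0117
grip_force: 12.0
```

```bash
python3 - <<'E'
from h import *
o=robot.get_obs();print(o['position'],o['grip_width'],delta(tray(0,.013,.12),down(np.radians(86.5))))
E
```

```text
[ 0.45864823 -0.08535434  0.19949357] 0.011718210919687168 (array([-151.8, -152.1,   79.9]), array([ -0.1,   0.1, -54.3]))
```

Emit:
move_arm(series="-152 -152 40 0 0 -54;-152 -152 40 0 0 -54;-152 -152 40 0 0 -54;-152 -152 40 0 0 -54;-152 -152 60 0 0 -54;-152 -152 80 0 0 -54;-152 -152 80 0 0 -54;-152 -152 80 0 0 -54")

```text
time: 43.35
position: [0.4075, -0.2909, 0.1168]
tool_rot: [0.039, 0.999, 0.002, -0.002]
ft_force: [-0.6, -0.3, -0.1]
grip_width: 0.0121
grip_force: 12.0
```

Emit:
move_arm(series="0 0 0 0 0 0;0 0 0 0 0 0;0 0 0 0 0 0")

```text
time: 43.6
position: [0.4095, -0.289, 0.1201]
tool_rot: [0.041, 0.999, 0.0, -0.0]
ft_force: [-0.0, 0.8, -0.4]
grip_width: 0.0118
grip_force: 12.0
```

```bash
python3 - <<'E'
from h import *
o=robot.get_obs();print(o['position'],o['grip_width'],delta(tray(0,.013,.047),down(np.radians(86.5))))
E
```

```text
[ 0.40952872 -0.28897948  0.1201038 ] 0.01179091988014977 (array([-1.8, -6. , 73.1]), array([ 0.1, -0. , -1.2]))
```

Emit:
move_arm(series="0 -2 20 0 0 -1;0 -2 45 0 0 -1;0 -2 65 0 0 -1;0 -2 72 0 0 -1;0 -2 74 0 0 -1;0 -2 74 0 0 -1")

```text
time: 44.1
position: [0.4097, -0.291, 0.0467]
tool_rot: [0.032, 1.0, 0.0, -0.0]
ft_force: [0.1, -0.2, -0.5]
grip_width: 0.012
grip_force: 12.0
```

Emit:
move_arm(series="0 0 0 0 0 0;0 0 0 0 0 0;0 0 0 0 0 0;0 0 -15 0 0 0;0 0 -50 0 0 0;0 0 -60 0 0 0;0 0 -60 0 0 0", jaw=0.27)

```text
time: 44.68
position: [0.4112, -0.2933, 0.1093]
tool_rot: [0.032, 0.999, -0.003, 0.003]
ft_force: [-0.6, 0.6, -0.3]
grip_width: 0.0232
grip_force: 0.0
```

```bash
python3 - <<'E'
from h import *
o=robot.get_obs();print(o['position'],o['grip_width'],delta([.378,-.337,.10],down(np.radians(86.5))))
E
```

```text
[ 0.41119268 -0.29329819  0.10931188] 0.023204750104041622 (array([ 30.4, -45.7,   9.4]), array([-0.3,  0.3, -0.1]))
```

```bash
python3 - <<'E'
from h import *
c=robot.camera('top')
P=back(c,np.array([[355,213],[347,480],[350,347],[75,62],[490,78],[480,500],[60,486]])/7+[362-.43,180-.43],.022)[:,:2];print(P.round(4).tolist())
o=robot.get_obs();print(o['position'],delta([*P[2],.10],down(np.radians(86.5))))
for t in ['steel_tweezers','black_tweezers']:print(t,[(round(d['p'],2),np.round(d['xyz'],3).tolist()) for d in robot.tip_of(c,t)[:3]])
E
```

```text
[[0.442, -0.3439], [0.3174, -0.3362], [0.3793, -0.3395], [0.5153, -0.2137], [0.5048, -0.41], [0.307, -0.3983], [0.3169, -0.2018]]
[ 0.41046072 -0.29255226  0.10787574] (array([ 28.2, -48.8,   7.9]), array([-0.2,  0.2, -0.1]))
steel_tweezers [(0.53, [0.62, 0.024, 0.001])]
black_tweezers []
```

Emit:
move_arm(series="15 -25 0 0 0 0;28 -48 5 0 0 0;28 -48 5 0 0 0;28 -48 5 0 0 0;28 -48 5 0 0 0", jaw=0.33)

```text
time: 45.25
position: [0.3781, -0.3368, 0.1003]
tool_rot: [0.032, 0.999, 0.001, -0.001]
ft_force: [-0.4, -0.2, -0.4]
grip_width: 0.0285
grip_force: 0.0
```

```bash
python3 - <<'E'
from h import *
o=robot.get_obs();print(o['position'],o['grip_width'],delta([.3795,-.3395,.0445],down(np.radians(86.5))))
E
```

```text
[ 0.37807125 -0.33682474  0.10031965] 0.0284744374905847 (array([-1.7, -2.7, 55.8]), array([ 0.2, -0.1, -0.2]))
```

Emit:
move_arm(series="-1 -2 20 0 0 0;-1 -2 40 0 0 0;-1 -2 50 0 0 0;-1 -2 55 0 0 0;-1 -2 55 0 0 0;-1 -2 55 0 0 0")

```text
time: 45.75
position: [0.3798, -0.3394, 0.0465]
tool_rot: [0.031, 1.0, 0.0, 0.0]
ft_force: [-0.4, -0.4, -0.5]
grip_width: 0.0285
grip_force: 0.0
```

Emit:
move_arm(series="0 0 0 0 0 0;0 0 0 0 0 0;0 0 0 0 0 0;0 0 0 0 0 0;0 0 0 0 0 0;0 0 0 0 0 0", jaw=0, newtons=12)

```text
time: 46.25
position: [0.3798, -0.3402, 0.0471]
tool_rot: [0.032, 1.0, -0.0, 0.001]
ft_force: [0.2, 1.1, 4.9]
grip_width: 0.0118
grip_force: 12.0
```

Emit:
move_arm(series="0 0 -10 0 0 0;0 0 -20 0 0 0;-15 -6 -20 0 0 0;-30 -12 -20 0 0 0;-30 -12 -15 0 0 0;-30 -12 -5 0 0 0;-30 -12 0 0 0 0;-30 -12 0 0 0 0")

```text
time: 46.92
position: [0.4076, -0.3527, 0.0454]
tool_rot: [0.032, 0.999, 0.001, -0.001]
ft_force: [-0.2, 0.4, -0.2]
grip_width: 0.0118
grip_force: 12.0
```

Emit:
move_arm(series="0 0 0 0 0 0;0 0 0 0 0 0;0 0 0 0 0 0")

```text
time: 47.17
position: [0.408, -0.3532, 0.046]
tool_rot: [0.032, 0.999, 0.001, -0.0]
ft_force: [-0.0, -0.2, -0.4]
grip_width: 0.0119
grip_force: 12.0
```

Emit:
move_arm(series="0 0 0 0 0 0;0 0 0 0 0 0;0 0 0 0 0 0;0 0 -15 0 0 0;0 0 -50 0 0 0;0 0 -90 0 0 0;0 0 -130 0 0 0;0 0 -170 0 0 0", jaw=0.3)

```text
time: 47.83
position: [0.4083, -0.3533, 0.2181]
tool_rot: [0.031, 1.0, 0.0, 0.0]
ft_force: [1.2, -1.4, -0.6]
grip_width: 0.0263
grip_force: 0.0
```

Emit:
move_arm(series="-30 300 -10 0 0 0;-30 300 -10 0 0 0;-30 300 -10 0 0 0;-30 300 -10 0 0 0;-30 300 -10 0 0 0;-30 300 -10 0 0 0;-30 300 -10 0 0 0;-30 300 -10 0 0 0")

```text
time: 48.5
position: [0.4566, -0.0509, 0.2267]
tool_rot: [0.029, 1.0, 0.001, -0.0]
ft_force: [0.5, -0.8, 0.1]
grip_width: 0.0264
grip_force: 0.0
```

Emit:
move_arm(series="0 200 0 0 0 0;0 200 0 0 0 0;0 200 0 0 0 0;0 200 0 0 0 0;0 200 0 0 0 0;0 200 0 0 0 0")

```text
time: 49.0
position: [0.47, 0.1482, 0.2267]
tool_rot: [0.029, 1.0, 0.001, 0.001]
ft_force: [0.9, 0.1, 0.7]
grip_width: 0.0263
grip_force: 0.0
```

```bash
python3 - <<'E'
from h import *
o=robot.get_obs();print(o['position'],o['time'])
c=robot.camera('top');s=robot.camera('scene')
for t in ['steel_tweezers','steel_tweezers_tip','black_tweezers','black_tweezers_tip','probe','probe_tip','nozzle_slot','nozzle_cone','nozzle_tube','selector_grip','circuit_board','puck','screwdriver']:print(t,*[[(round(d['p'],2),np.round(d['xyz'],3).tolist()) for d in robot.tip_of(k,t)[:3]] for k in (c,s)])
im=c['img'];g=cv2.cvtColor(im,cv2.COLOR_RGB2GRAY)
# tray-rectified map of brightness, 4 mm cells, local x +96..-96 (rows) y +96..-96 (cols)
xs=np.arange(.094,-.095,-.006);ys=np.arange(.094,-.095,-.004)
pts=np.array([tray(x,y,.024) for x in xs for y in ys]);uv=proj(c,pts).astype(np.float32)
m=cv2.remap(g,uv[:,0].reshape(len(xs),-1),uv[:,1].reshape(len(xs),-1),cv2.INTER_LINEAR)
for r in m: print(''.join(' .:-=+*#%@'[min(9,v//14)] for v in r))
E
```

```text
[0.47004447 0.14820433 0.22666316] 49.0
steel_tweezers [(0.52, [0.407, -0.354, 0.025])] []
steel_tweezers_tip [] []
black_tweezers [(0.55, [0.41, -0.293, 0.02]), (0.35, [0.63, -0.037, 0.076])] []
black_tweezers_tip [] [(0.51, [0.63, -0.035, 0.072])]
probe [(0.58, [0.424, -0.242, 0.023])] []
probe_tip [(0.57, [0.476, -0.249, 0.03]), (0.5, [0.628, -0.039, 0.074])] []
nozzle_slot [(0.51, [0.624, -0.036, 0.077])] [(0.7, [0.63, -0.034, 0.074])]
nozzle_cone [(0.65, [0.576, -0.152, 0.001])] [(0.68, [0.512, 0.355, 0.016])]
nozzle_tube [(0.58, [0.57, 0.349, 0.014])] [(0.58, [0.571, 0.353, 0.016])]
selector_grip [(0.69, [0.575, 0.086, 0.081]), (0.37, [0.566, 0.354, 0.016])] [(0.64, [0.582, 0.088, 0.078])]
circuit_board [(0.28, [0.629, -0.04, 0.072])] [(0.66, [0.334, 0.286, -0.003])]
puck [(0.55, [0.42, -0.246, 0.021]), (0.5, [0.598, -0.472, 0.0])] [(0.64, [0.628, -0.036, 0.077])]
screwdriver [] []
.:::.:::::::............::.::::::...::...::.::..
:::::::::::::..::.....::::::::::::::::::::::::::
=::::::::...::..:::.....::::::::::::::::::::::::
=----:::.....:::....::..::::::::::::::::::::::::
=--
[... 668 characters left out ...]
=:#@.---------
::::::::--::::::::.::::::::::::::-=-%%.---------
-:::::::--::::::::.:..:::::::::::=+=##:---------
-.::::::--::::::::.:.::::::::::::+#+#=:------=--
:.::::::--::::::::.:.::::::::::--+%#@-:--------:
::::::::--::::::::.::.::::::::---=*#%:-=-----=-:
:.::::::--::::::::...::::::::----=@@@:--==--==--
:...:::::.::::::::..::::::::------%@#:-====--=-:
::..:::::.:::::::::.:::::::-------#@%-----===--:
:::..::::..::...:::.::::::---------------------:
:::.::::::::.:.:::::::::-----------------------:
::.....::::::.:::::::::-------------------------
:.....::::::::::::::::---------------------===--
:....::::::::::::::::--------------------------:
......::::...::::::---------------------------:-
```

```bash
python3 -c "
from rig import robot
print(robot.hand_in())"
```

```text
the job is handed in; nothing more can be done
None
```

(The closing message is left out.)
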